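# Draw the vial carriage out with the latching hook

## Robot

A 6-joint arm with a two-finger parallel gripper is mounted at the origin on the work surface. World frame = base frame: x ahead of the robot, y to its left, z up, the work surface at z = 0. Lengths are in m, angles in rad, forces in N, time in s.
With the tool pointing down it reaches from about 0.35 to 1 m from the base axis. Payload 7.1 kg.
Tool frame: the origin (TCP) lies at the very end of the fingers, on their centre line; the grasp point (between the pads) lies 19 mm behind it; z points along the fingers, x is the direction in which the jaws open and shut, and the axes are right-handed (so a half turn about z gives the same grasp; the last joint's range is limited). The gripper opens to 85 mm and grips with 20 to 120 N. Pads are 22 mm wide; open, the fingers measure 114 mm over their backs; the gripper's body (76 mm by 85 mm) begins 54 mm behind the grasp point. The pads swing forward as they close: fully open they stand 13 mm farther back than shut.
Start: joints at [-1.228, 0.423, 1.63, -0, 1.089, -0.019], TCP at [0.221, -0.585, 0.231] pointing down, gripper open.
Joint ranges: [-3, 3], [-0.9, 2.11], [0.09, 2.58], [-1.31, 4.45], [0.11, 2.69], [-2.54, 2.54]. Speed limits (rad/s): [2.39, 2.39, 3.01, 3.14, 3.14, 3.14].

## Interface

Orientations are given as a 3x3 rotation matrix whose columns are the frame's x, y, z axes.
In Python, from plant import bot, optics, close_job, finder gives the robot as it stands.
- The arm moves only by the tool carry_out, never from a script. Its argument "series" is one flat list of numbers, 6 for each row, row after row: the shift along the tool's x, y, z in m, then the turn, a rotation vector about the tool's x, y, z in rad. In form: [tx, ty, tz, rx, ry, rz, tx, ty, tz, rx, ry, rz, ...]. A call has 1 to 5 rows; each row is the pose to reach, as a shift and turn from the pose measured when the call began, along the tool's axes at that moment; what a row does not reach only later rows make up. A row lasts 1/12 s, in which the tool goes at most 41.7 mm and 7.16 degrees, less where a joint would pass 70% of its speed; a pose out of reach is approached as far as the arm can. A call with a gripper value outside its range is refused whole. "hand" is the gripper command: -1 is shut, 1 is fully open, values between are in proportion, set as the call begins (left out, the last holds). The fingers move at their own pace and stop on an object; the grip force is fixed at half the most. Time passes only in rows, so rows that repeat a pose let the fingers close. It gives the time, the measured TCP pose, the force and the opening at its end, in the units of the state.
- bot.read_state(): the state, without advancing time (a new reading comes with each control period).
- optics.capture(name): name is "scene" or "top" or "wrist"; returns the picture (400x640x3 uint8, red, green, blue); there is no depth.
- optics.calibration(name): a dict with "mtx" (3x3 intrinsics, pixels), "extrinsics" (4x4, takes a point from camera to world coordinates); the wrist camera has in their place "tool_from_camera" (4x4, takes a point from camera to tool coordinates, whose origin is the TCP and whose axes are the tool frame's). Camera axes: x right, y up, looking along -z (the intrinsics and any distortion apply to the point x, -y, -z); pixel columns grow to the right and rows downward; lengths in m; the calibration is good to about 2 mm. A picture is of the moment at which its call begins: read the wrist's pose just before it. calibration takes no time and is no camera call.
- close_job(): hands the job in, once; it reports no verdict.
Trained networks look in the newest picture that a camera, given by its name, has taken for a name from the list of things; names that differ only in an ending like _2 or _b are one class to them, and where a whole thing is asked for, a point or a joint stands for the part that bears it (a point fixed in the world has none). Each returns a list of dicts, best first, with "confidence" (0 to 1); they miss things now and then, are a little off and sometimes report something else, mostly with a low value. They report only what shows in the picture. A call takes as long as a camera call.
- finder.recognise(camera, target): "centre" ([row, column] in pixels, amid what is visible of it).
- finder.masks_of(camera, target): "pixels" (400x640 bool, what is visible of it) and "centre" ([row, column] in pixels, amid what is visible of it).
- finder.pinpoint(camera, target): "centre" ([row, column] in pixels: a listed point, or the origin of a listed thing).
The state is a dict: "clock": time; "joints": joint angles; "qvel": joint speeds; "tau": joint torques, N m; "tcp_pos": TCP position; "ee_rot": TCP orientation; "ft_force": force on the tool from outside, world axes, zero at the start; "wrist_torque": the same for the moment, N m; "finger_gap": finger opening in m.
Only numpy, scipy, OpenCV 4.12 (cv2) and the standard library are available. Lean on these libraries where they do the work, as an engineer would, in place of code of your own. Each camera call takes 0.05 s, during which the arm holds its last target.

## Task

Take the latching draw hook out of its stand, push its mouth onto the draw pin of the sample changer's carriage until the sprung latch has flipped shut behind the pin, and then pull the carriage fully out with the hook. Leave the hook latched on the pin and let go of it; keep the gripper itself off the sample changer and do not knock over or carry off anything else on the bench.

Things in the scene. Friction and masses are not known exactly. Their poses are not given: they have to be found in the camera images.
- hook: Loose latching draw hook, 175 mm long, 0.2 to 0.35 kg, upright in a stand, mouth down. Origin: centre of the mouth at the prong tips; z runs up along the handle, x from prong to prong, y the thickness. Steel jaw z 0 to 64 mm, 43 mm in x, 18 mm in y; 18 x 18 mm shank to z 95; black handle z 95 to 175 mm, 26 mm in x, 22 mm in y. Works equally well turned half a turn about z.
- hook_grip (a point): Middle of the hook's black handle, 135 mm from the prong tips; axes as the hook's. Grip here, across the 22 mm thickness (y).
- hook_seat (a point): Where the pin's axis lies when fully seated in the hook: 44 mm from the prong tips; axes as the hook's. The throat is a slot right through the jaw along y: mouth 33 mm wide (x) at the tips, 22 mm at the latch, then 25 mm, closed 50 mm from the tips.
- latch (a joint): Brass latch across the hook's throat, hinged at one prong 12 mm from the tips, 22 mm long. 0 rad = shut; grows to 1.45 as it folds inward (towards the handle) against a light spring (about 1 to 5 N on the pin). It cannot open outward. It springs shut once the pin's axis is more than about 40 mm past the prong tips.
- hook_stand: Fixed grey stand of the hook, left or right of the sample changer: base 100 x 70 x 8 mm, a 49 x 23 mm pocket with walls up to 34 mm above the bench. Origin under its centre, axes as the hook's. The prong tips stand 8 mm above the bench; lift straight up 40 mm or more to clear. An equal stand holds the pusher.
- pusher: Loose white pusher block with a round waisted handle, 150 mm high, no mouth and no latch, in the other stand. Not needed: leave it there.
- sampler: Fixed white sample changer, base 300 mm (x) by 240 mm (y), origin under its centre, front to its -x. It carries the sliding carriage with the black vial carousel and draw pin. A clear shield strip over the pin leaves no room for an upright hook: the hook must come in leaning back, handle towards the sampler's front (-x), 28 to 45 degrees from vertical (35 is best), moving along its own length.
- shield_edge (a point): Lower front edge of the clear splash shield strip (60 mm deep; aluminium edge bar, 12 mm high; across the sampler's whole width), mid-width; with the carriage home it is 14 mm in front of the pin's axis and 62 mm above it. Axes as the sampler's.
- draw_pin (a point): Middle of the carriage's steel draw pin: 12 mm diameter, axis along the sampler's y, 120 mm above the bench, between two uprights 60 mm apart. Axes as the sampler's; it moves with the carriage. Free space: 58 mm below the pin's axis, 58 mm behind it.
- rest_bar (a point): Middle of a 10 mm steel bar parallel to the draw pin, on the carriage, 63 mm in front of the pin and 17 mm higher. The latched hook, when let go, tips back about the pin until its handle lies on this bar, leaning about 60 degrees.
- carriage (a joint): Carriage slide: 0 m = home at the rear stop, grows to 0.100 at the front stop as it is pulled out towards the sampler's -x. Slides with 3 N of friction and stays where it is left; may start a little (up to 15 mm) out.
- amber_bottle: Loose amber bottle, 68 mm across, 150 mm high, origin under its centre. Leave standing.
- powder_jar: Loose white jar, 64 mm across, 85 mm high, origin under its centre. Leave standing.
- beaker: Loose glass beaker, 72 mm across, 95 mm high, origin under its centre. Leave standing.
- tip_box: Loose blue pipette-tip box, 120 x 85 x 60 mm, origin under its centre. Leave in place.

How it is judged:
By the outcome, as a careful person would: the job done as asked, in the order asked, and still so for the second after the job is handed in, with the robot touching nothing.
It also fails if it takes over 48 s, if anything falls off the work surface, if the arm or the gripper's body presses on something with over 40 N, if the wrist force passes 120 N, or if a joint passes its speed limit or range.

## Working session

There is one attempt and no reset: what is moved stays moved. The work goes in short steps, Python scripts to look and compute and a tool call to move; the robot and the scene stay as the last step left them, time stands still between calls to the robot, and variables do not carry over. Pictures are saved under pics/ and viewed, and the job is handed in when it is done.

Besides the shell and the picture viewer there is one more tool, called after ">>>" by a JSON object that holds its "fn" and its "kwargs", one argument or row to a line. carry_out: Moves the arm, as the interface text tells. Its arguments: {"type":"object","properties":{"series":{"type":"array"},"hand":{"type":"number"}},"required":["series"]}

```bash
ls; mkdir -p pics
python3 - <<'E'
from plant import bot, optics, finder
import cv2,numpy as np
s=bot.read_state(); print({k:np.round(v,3).tolist() for k,v in s.items()})
for n in ["scene","top"]:
    im=optics.capture(n); cv2.imwrite(f"pics/{n}0.png",im[...,::-1])
    c=optics.calibration(n); print(n,{k:np.round(v,4).tolist() for k,v in c.items()})
print({k:np.round(v,4).tolist() for k,v in optics.calibration("wrist").items()})
E
```

```text
pics
{'clock': 0.0, 'joints': [-1.228, 0.424, 1.631, 0.0, 1.089, -0.019], 'qvel': [0.0, -0.001, -0.001, -0.002, -0.0, -0.0], 'tau': [-0.001, -55.739, -28.174, -0.0, 0.007, -0.0], 'tcp_pos': [0.221, -0.584, 0.231], 'ee_rot': [[0.354, -0.935, -0.0], [-0.935, -0.354, 0.001], [-0.002, -0.0, -1.0]], 'ft_force': [0.236, 0.84, -0.926], 'wrist_torque': [-0.002, -0.052, -0.047], 'finger_gap': 0.085}
scene {'mtx': [[400.8197, 0.0, 310.9177], [0.0, 400.8197, 196.0955], [0.0, 0.0, 1.0]], 'extrinsics': [[-0.8001, -0.4363, 0.4116, 1.0034], [0.5995, -0.6024, 0.5269, 0.4845], [0.0181, 0.6684, 0.7436, 0.9101], [0.0, 0.0, 0.0, 1.0]]}
top {'mtx': [[421.5588, 0.0, 319.3667], [0.0, 421.5588, 205.6357], [0.0, 0.0, 1.0]], 'extrinsics': [[0.0078, 0.9932, -0.1159, 0.4478], [-0.9998, 0.0101, 0.0197, -0.0592], [0.0207, 0.1157, 0.9931, 1.429], [0.0, 0.0, 0.0, 1.0]]}
{'mtx': [[331.6423, 0.0, 321.0247], [0.0, 331.6423, 196.71], [0.0, 0.0, 1.0]], 'tool_from_camera': [[1.0, -0.0005, -0.0005, 0.0003], [-0.0006, -0.9613, -0.2755, -0.0711], [-0.0003, 0.2755, -0.9613, -0.1431], [0.0, 0.0, 0.0, 1.0]]}
```

View pics/scene0.png

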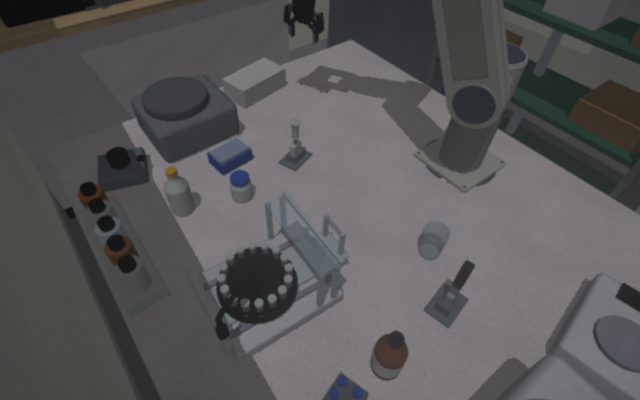

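View pics/top0.png

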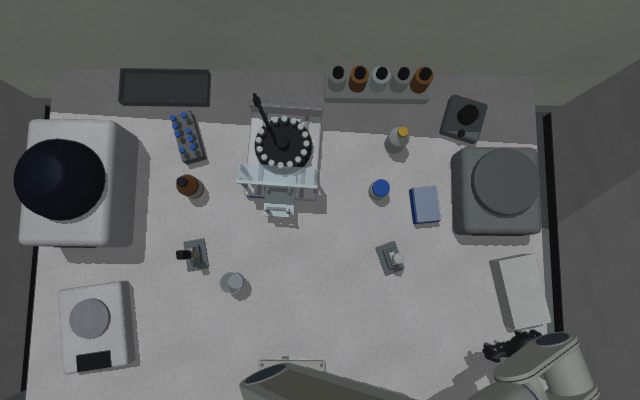

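```bash
cat > h.py <<'E'
import numpy as np, cv2
from plant import bot, optics, finder
from scipy.optimize import least_squares
def cam(n):
    c=optics.calibration(n); K=np.array(c['mtx'])
    if n=='wrist':
        s=bot.read_state(); T=np.eye(4); T[:3,:3]=s['ee_rot']; T[:3,3]=s['tcp_pos']
        E=T@np.array(c['tool_from_camera'])
    else: E=np.array(c['extrinsics'])
    return K,E
def proj(KE,p):
    K,E=KE; q=np.linalg.inv(E)@np.append(p,1.); x=np.array([q[0],-q[1],-q[2]])
    u=K@x; return u[:2]/u[2]   # col,row
def ray(KE,rc):
    K,E=KE; d=np.linalg.inv(K)@np.array([rc[1],rc[0],1.]); d=np.array([d[0],-d[1],-d[2]])
    d=E[:3,:3]@d; return E[:3,3],d/np.linalg.norm(d)
def onz(KE,rc,z):
    o,d=ray(KE,rc); return o+d*(z-o[2])/d[2]
def tri(obs):
    A=np.zeros((3,3));b=np.zeros(3)
    for KE,rc in obs:
        o,d=ray(KE,rc); P=np.eye(3)-np.outer(d,d); A+=P;b+=P@o
    p=np.linalg.solve(A,b)
    return p,[np.round(proj(KE,p)[::-1]-rc,1) for KE,rc in obs]
E
python3 - <<'E'
from h import *
for n in ["scene","top"]: optics.capture(n)
C={n:cam(n) for n in ["scene","top"]}
for t in ["hook","hook_grip","hook_seat","hook_stand","sampler","shield_edge","draw_pin","rest_bar","pusher","amber_bottle","powder_jar","beaker","tip_box"]:
    r={n:finder.pinpoint(n,t)[:2] for n in C}
    for n in C: print(t,n,[(np.round(d['centre'],1).tolist(),round(d['confidence'],2)) for d in r[n]])
    if all(r.values()):
        p,e=tri([(C[n],np.array(r[n][0]['centre'])) for n in C]); print('   ',p.round(4),e)
print(bot.read_state()['clock'])
E
```

```text
hook scene [([302.7, 449.3], 0.93), ([276.5, 461.6], 0.16)]
hook top [([261.3, 387.2], 0.62), ([256.0, 191.7], 0.58)]
    [0.4327 0.0145 0.0586] [array([-93.3, -81.1]), array([ -2. , -99.6])]
hook_grip scene [([277.2, 459.6], 0.74)]
hook_grip top [([254.5, 182.4], 0.69)]
    [0.4482 0.3253 0.1341] [array([0.3, 2.2]), array([-0.9,  1.4])]
hook_seat scene [([297.6, 449.7], 0.76)]
hook_seat top [([254.0, 191.2], 0.59)]
    [0.4485 0.3265 0.0426] [array([0.2, 1. ]), array([-0.4,  0.6])]
hook_stand scene [([164.7, 232.7], 0.75), ([305.8, 442.2], 0.73)]
hook_stand top [([256.0, 195.4], 0.86)]
    [0.6346 0.1235 0.5024] [array([-34.3, 122.5]), array([-86.4,  33.9])]
sampler scene [([291.6, 264.1], 0.57)]
sampler top [([157.5, 285.9], 0.66)]
    [ 0.7844  0.0279 -0.0055] [array([0.1, 1.2]), array([-0.7,  0.6])]
shield_edge scene [([226.6, 313.5], 0.72)]
shield_edge top [([183.4, 277.2], 0.6)]
    [0.6556 0.0454 0.1842] [array([-0.3, -1.8]), array([ 1., -1.])]
draw_pin scene [([245.1, 311.0], 0.75)]
draw_pin top [([253.9, 184.0], 0.61), ([189.7, 277.9], 0.6)]
    [0.5856 0.2019 0.2875] [array
[... 377 characters left out ...]

amber_bottle scene [([365.5, 382.9], 0.96)]
amber_bottle top [([188.2, 192.4], 0.55)]
    [0.6719 0.3415 0.0038] [array([0.3, 1.9]), array([-0.7,  1. ])]
powder_jar scene [([195.4, 239.8], 0.73)]
powder_jar top [([189.8, 376.1], 0.64), ([254.6, 196.3], 0.34)]
    [ 0.673  -0.2832  0.0051] [array([0.2, 1. ]), array([-0.7,  0.5])]
beaker scene [([254.2, 428.3], 0.68), ([196.0, 237.8], 0.3)]
beaker top [([281.3, 237.4], 0.82), ([254.2, 193.9], 0.34)]
    [ 0.3555  0.1887 -0.0206] [array([-0.1, -0.8]), array([ 0.4, -0.5])]
tip_box scene [([165.0, 232.6], 0.63)]
tip_box top [([207.8, 421.6], 0.72), ([263.2, 388.8], 0.57)]
    [ 0.6139 -0.4452 -0.0258] [array([0. , 0.1]), array([-0.1,  0.1])]
1.5
```

Run:
```python
from h import *
C={n:cam(n) for n in ["scene","top"]}
p,e=tri([(C['scene'],np.array([245.1,311.])),(C['top'],np.array([189.7,277.9]))]);print(p,e)
a=cv2.imread('pics/top0.png')[225:285,160:250]; a=cv2.resize(a,None,fx=8,fy=8,interpolation=cv2.INTER_CUBIC)
cv2.imwrite('pics/t1.png',a)
a=cv2.imread('pics/scene0.png')[250:340,410:500]; a=cv2.resize(a,None,fx=6,fy=6,interpolation=cv2.INTER_CUBIC)
cv2.imwrite('pics/s1.png',a)
a=cv2.imread('pics/top0.png')[90:230,225:335]; a=cv2.resize(a,None,fx=4,fy=4,interpolation=cv2.INTER_CUBIC)
cv2.imwrite('pics/t2.png',a)
```

```text
[0.65306295 0.04490598 0.1069005 ] [array([0.1, 0.9]), array([-0.5,  0.5])]
```

View pics/t1.png

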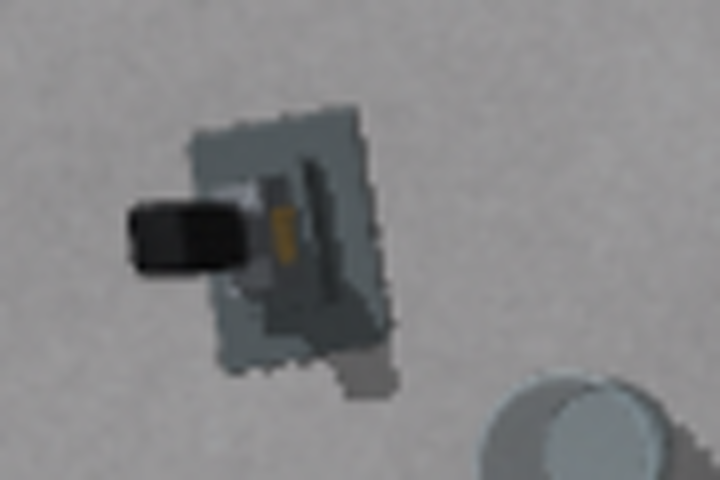

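View pics/s1.png

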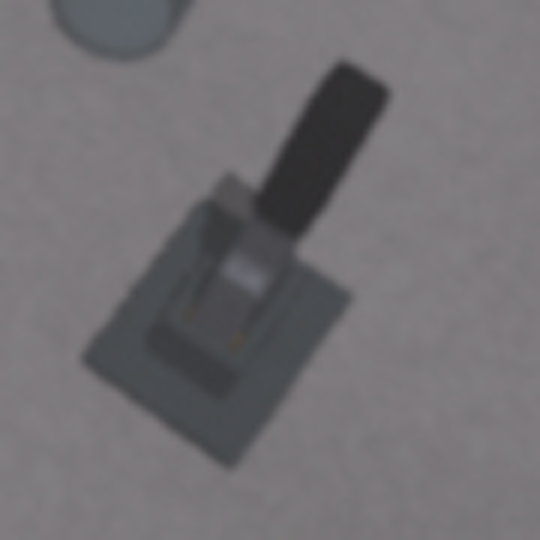

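View pics/t2.png

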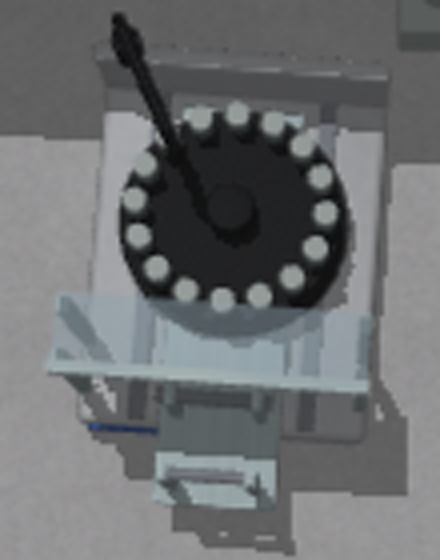

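```bash
cat >> h.py <<'E'
from scipy.spatial.transform import Rotation as Ro
def Rdown(az,tilt=0,dirn=None):
    """tool x at azimuth az(deg); tool z down, tilted (deg) so that tool z leans toward tool y's horizontal direction"""
    a=np.radians(az); x=np.array([np.cos(a),np.sin(a),0]); f=np.array([np.sin(a),-np.cos(a),0]) # f = z x x
    t=np.radians(tilt); z=np.sin(t)*f+np.array([0,0,-np.cos(t)]); y=np.cross(z,x)
    return np.c_[x,y,z]
def delta(p,R):
    s=bot.read_state(); R0=np.array(s['ee_rot']); p0=np.array(s['tcp_pos'])
    t=R0.T@(np.array(p)-p0); w=Ro.from_matrix(R0.T@R).as_rotvec()
    print('clk',round(s['clock'],2),'delta',t.round(4).tolist(),w.round(4).tolist(),'rows',round(max(np.linalg.norm(t)/.0417,np.degrees(np.linalg.norm(w))/7.16),1),
     'q',np.round(s['joints'],2).tolist(),'F',np.round(s['ft_force'],1).tolist(),'gap',round(float(s['finger_gap']),4))
E
python3 - <<'E'
from h import *
C={n:cam(n) for n in ["scene","top"]}
pts=[onz(C['top'],(225+r/8,160+c/8),0.008) for c,r in [(190,135),(357,105),(390,345),(225,375)]]
print(np.round(pts,4), np.mean(pts,axis=0)); d=pts[0]-pts[3]; e=pts[1]-pts[2]
print(np.degrees(np.arctan2(d[1],d[0])),np.degrees(np.arctan2(e[1],e[0])),np.linalg.norm(d),np.linalg.norm(pts[0]-pts[1]))
delta([0.40,-0.25,0.33],Rdown(10)); delta([0.45,0.02,0.33],Rdown(84))
E
```

```text
[[0.4872 0.3646 0.008 ]
 [0.5003 0.2957 0.008 ]
 [0.4011 0.2782 0.008 ]
 [0.3883 0.3457 0.008 ]] [0.44421923 0.32106488 0.008     ]
10.782315849939616 10.005874244060804 0.1006685058311763 0.0700581313008322
clk 1.5 delta [-0.2496, -0.2856, -0.0987] [0.0001, -0.0, -1.3835] rows 11.1 q [-1.23, 0.42, 1.63, -0.0, 1.09, -0.02] F [0.7, -0.7, 0.6] gap 0.0855
clk 1.5 delta [-0.4844, -0.4279, -0.0987] [0.0001, 0.0, -2.675] rows 21.4 q [-1.23, 0.42, 1.63, -0.0, 1.09, -0.02] F [0.7, -0.7, 0.6] gap 0.0855
```

>>> {"fn": "carry_out", "kwargs": {
  "series": [-0.25, -0.286, -0.1, 0, 0, -1.384, -0.25, -0.286, -0.1, 0, 0, -1.384, -0.25, -0.286, -0.1, 0, 0, -1.384, -0.25, -0.286, -0.1, 0, 0, -1.384, -0.25, -0.286, -0.1, 0, 0, -1.384],
  "hand": 1
}}

```text
clock: 1.92
tcp_pos: [0.3166, -0.4052, 0.2848]
ee_rot: [[0.837, -0.547, 0.0], [-0.547, -0.837, -0.0], [0.0, -0.0, -1.0]]
ft_force: [1.7, -0.3, 0.0]
finger_gap: 0.0852
```

Run:
```python
from h import *
delta([0.40,-0.25,0.33],Rdown(10)); delta([0.45,0.02,0.33],Rdown(84))
```

```text
clk 1.92 delta [-0.015, -0.1755, -0.0451] [0.0, -0.0002, -0.753] rows 6.0 q [-0.93, 0.2, 1.82, 0.0, 1.13, -0.35] F [1.7, -0.3, 0.0] gap 0.0852
clk 1.92 delta [-0.1208, -0.4289, -0.0451] [0.0001, -0.0002, -2.0446] rows 16.4 q [-0.93, 0.2, 1.82, 0.0, 1.13, -0.35] F [1.7, -0.3, 0.0] gap 0.0852
```

>>> {"fn": "carry_out", "kwargs": {
  "series": [-0.12, -0.43, -0.045, 0, 0, -2.045, -0.12, -0.43, -0.045, 0, 0, -2.045, -0.12, -0.43, -0.045, 0, 0, -2.045, -0.12, -0.43, -0.045, 0, 0, -2.045, -0.12, -0.43, -0.045, 0, 0, -2.045]
}}

```text
clock: 2.33
tcp_pos: [0.3787, -0.2073, 0.3059]
ee_rot: [[0.999, 0.047, 0.001], [0.047, -0.999, -0.0], [0.001, 0.0, -1.0]]
ft_force: [0.8, 0.3, -0.1]
finger_gap: 0.0858
```

Run:
```python
from h import *
delta([0.45,0.02,0.33],Rdown(84))
```

```text
clk 2.33 delta [0.0818, -0.2237, -0.0242] [0.0009, -0.0003, -1.4194] rows 11.4 q [-0.53, 0.04, 1.95, 0.0, 1.15, -0.58] F [0.8, 0.3, -0.1] gap 0.0858
```

>>> {"fn": "carry_out", "kwargs": {
  "series": [0.082, -0.224, -0.024, 0, 0, -1.419, 0.082, -0.224, -0.024, 0, 0, -1.419, 0.082, -0.224, -0.024, 0, 0, -1.419, 0.082, -0.224, -0.024, 0, 0, -1.419, 0.082, -0.224, -0.024, 0, 0, -1.419]
}}

```text
clock: 2.75
tcp_pos: [0.4404, -0.0092, 0.3271]
ee_rot: [[0.782, 0.623, 0.001], [0.623, -0.782, -0.0], [0.001, 0.001, -1.0]]
ft_force: [0.8, -0.7, -0.5]
finger_gap: 0.0851
```

Run:
```python
from h import *
delta([0.45,0.02,0.33],Rdown(84))
```

```text
clk 2.75 delta [0.0257, -0.0169, -0.0029] [0.0014, -0.0002, -0.7939] rows 6.4 q [-0.05, 0.03, 1.91, -0.0, 1.2, -0.72] F [0.8, -0.7, -0.5] gap 0.0851
```

>>> {"fn": "carry_out", "kwargs": {
  "series": [0.026, -0.017, -0.003, 0, 0, -0.794, 0.026, -0.017, -0.003, 0, 0, -0.794, 0.026, -0.017, -0.003, 0, 0, -0.794, 0.026, -0.017, -0.003, 0, 0, -0.794, 0.026, -0.017, -0.003, 0, 0, -0.794]
}}

```text
clock: 3.17
tcp_pos: [0.4502, 0.0207, 0.3302]
ee_rot: [[0.269, 0.963, 0.001], [0.963, -0.269, -0.001], [-0.0, 0.001, -1.0]]
ft_force: [0.8, 0.3, 0.4]
finger_gap: 0.0853
```

Run:
```python
from h import *
C=cam('wrist'); im=optics.capture('wrist'); cv2.imwrite('pics/w1.png',im[...,::-1])
np.savez('w1.npz',K=C[0],E=C[1])
for t in ["sampler","shield_edge","draw_pin","rest_bar"]:
    r=finder.pinpoint('wrist',t)
    for d in r[:2]: print(t,np.round(d['centre'],1),round(d['confidence'],2), {z:onz(C,d['centre'],z).round(4).tolist() for z in [{'sampler':0,'shield_edge':.182,'draw_pin':.12,'rest_bar':.137}[t]]})
delta([0.45,0.02,0.33],Rdown(84))
```

```text
sampler [337.8 384.9] 0.81 {0: [0.7848, 0.0404, 0.0]}
sampler [282.5 377. ] 0.28 {0: [0.6782, 0.051, 0.0]}
shield_edge [357.3 395.4] 0.8 {0.182: [0.6575, 0.0455, 0.182]}
draw_pin [318.5 384.4] 0.57 {0.12: [0.655, 0.0458, 0.12]}
rest_bar [278.7 378.8] 0.86 {0.137: [0.5886, 0.0508, 0.137]}
clk 3.42 delta [-0.0003, -0.0001, 0.0002] [0.0013, 0.0002, -0.1788] rows 1.4 q [0.02, 0.04, 1.89, -0.0, 1.21, -1.27] F [0.3, -0.4, 0.6] gap 0.0853
```

View pics/w1.png

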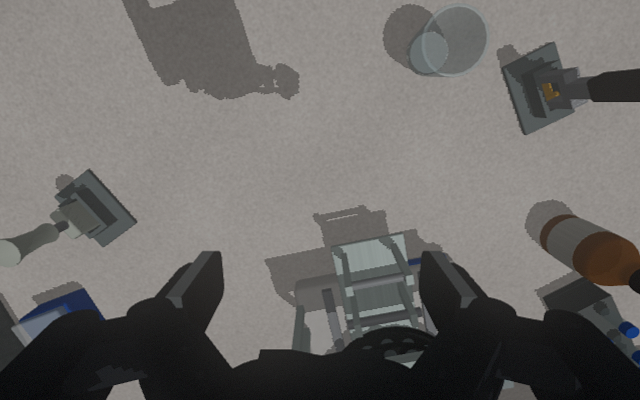

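Run:
```python
from h import *
delta([0.47,0.04,0.29],Rdown(84,35))
```

```text
clk 3.42 delta [0.0245, 0.0134, 0.0402] [-0.6079, 0.0548, -0.1732] rows 5.1 q [0.02, 0.04, 1.89, -0.0, 1.21, -1.27] F [0.3, -0.4, 0.6] gap 0.0853
```

>>> {"fn": "carry_out", "kwargs": {
  "series": [0.025, 0.013, 0.04, -0.608, 0.055, -0.173, 0.025, 0.013, 0.04, -0.608, 0.055, -0.173, 0.025, 0.013, 0.04, -0.608, 0.055, -0.173, 0.025, 0.013, 0.04, -0.608, 0.055, -0.173, 0.025, 0.013, 0.04, -0.608, 0.055, -0.173]
}}

```text
clock: 3.83
tcp_pos: [0.4697, 0.0412, 0.2908]
ee_rot: [[0.11, 0.822, 0.559], [0.994, -0.093, -0.058], [0.005, 0.562, -0.827]]
ft_force: [0.7, -1.9, -0.7]
finger_gap: 0.0854
```

Run:
```python
from h import *
C=cam('wrist'); im=optics.capture('wrist'); cv2.imwrite('pics/w2.png',im[...,::-1])
np.savez('w2.npz',K=C[0],E=C[1])
for t in ["sampler","shield_edge","draw_pin","rest_bar"]:
    r=finder.pinpoint('wrist',t)
    for d in r[:2]: print(t,np.round(d['centre'],1),round(d['confidence'],2), {z:onz(C,d['centre'],z).round(4).tolist() for z in [{'sampler':0,'shield_edge':.182,'draw_pin':.12,'rest_bar':.137}[t]]})
delta([0.47,0.04,0.29],Rdown(84,35))
```

```text
sampler [201.7 340.5] 0.93 {0: [0.7945, 0.0421, 0.0]}
shield_edge [252.  341.1] 0.71 {0.182: [0.6566, 0.0439, 0.182]}
draw_pin [206.2 341.2] 0.59 {0.12: [0.6537, 0.0469, 0.12]}
rest_bar [183.7 336.7] 0.97 {0.137: [0.593, 0.0452, 0.137]}
clk 4.08 delta [-0.0006, -0.0015, 0.0006] [-0.0209, 0.0021, -0.0086] rows 0.2 q [0.15, -0.09, 2.25, -0.35, 0.44, -1.03] F [0.5, 0.2, 0.1] gap 0.0853
```

View pics/w2.png

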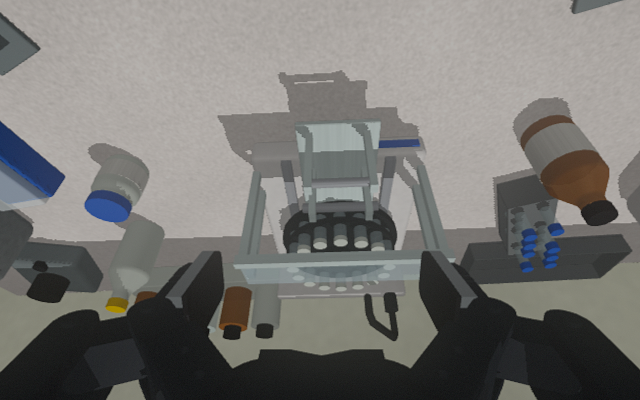

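Run:
```python
import cv2
a=cv2.imread('pics/w2.png')[110:290,225:465]; cv2.imwrite('pics/w2z.png',cv2.resize(a,None,fx=3.3,fy=3.3,interpolation=cv2.INTER_CUBIC))
```

```text
(no output)
```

View pics/w2z.png

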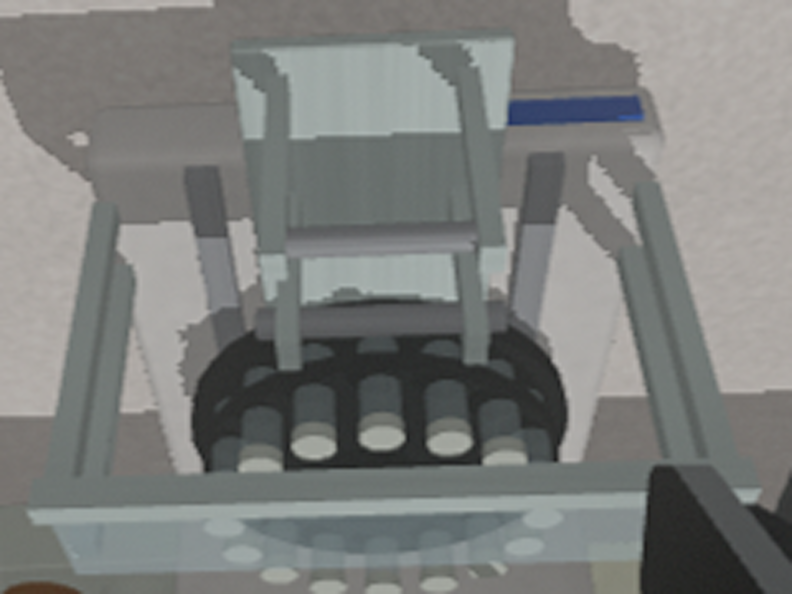

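Run:
```python
from h import *
d=np.load('w2.npz'); C=(d['K'],d['E'])
def P(c,r,z): return onz(C,(110+r/3.3,225+c/3.3),z)
for n,a,b,z in [('pin',(260,323),(508,317),.12),('pin near edge',(260,307),(508,302),.12),('pin far edge',(260,340),(508,334),.12),('rest',(288,241),(475,234),.137),('shield',(40,486),(640,468),.182),('shieldtop',(30,520),(750,490),.194),('tray',(235,45),(512,38),.06)]:
    p,q=P(*a,z),P(*b,z); v=q-p; print(n,p.round(4),q.round(4),'len',np.linalg.norm(v).round(4),'az',np.degrees(np.arctan2(v[1],v[0])).round(1),'mid',((p+q)/2).round(4))
# triangulate w1,w2,top,scene
w1=np.load('w1.npz');W1=(w1['K'],w1['E']); S=cam('scene');T=cam('top')
A=np.array
for n,o in {'pin':[(W1,A([318.5,384.4])),(C,A([206.2,341.2])),(S,A([245.1,311.])),(T,A([189.7,277.9]))],
 'rest':[(W1,A([278.7,378.8])),(C,A([183.7,336.7])),(S,A([226.,336.1])),(T,A([211.1,274.5]))],
 'shield':[(W1,A([357.3,395.4])),(C,A([252.,341.1])),(S,A([226.6,313.5])),(T,A([183.4,277.2]))],
 'sampler':[(W1,A([337.8,384.9])),(C,A([201.7,340.5])),(S,A([291.6,264.1])),(T,A([157.5,285.9]))]}.items():
  p,e=tri(o); print(n,p.round(4),e)
delta([0.448,0.325,0.31],Rdown(100))
```

```text
pin [0.6517 0.001  0.12  ] [0.6587 0.0928 0.12  ] len 0.0921 az 85.6 mid [0.6552 0.0469 0.12  ]
pin near edge [0.6423 0.0024 0.12  ] [0.6498 0.0926 0.12  ] len 0.0905 az 85.2 mid [0.646  0.0475 0.12  ]
pin far edge [ 6.622e-01 -6.000e-04  1.200e-01] [0.6693 0.0931 0.12  ] len 0.0939 az 85.7 mid [0.6657 0.0463 0.12  ]
rest [0.589  0.0199 0.137 ] [0.5925 0.0789 0.137 ] len 0.0591 az 86.6 mid [0.5908 0.0494 0.137 ]
shield [ 0.6545 -0.0741  0.182 ] [0.6664 0.13   0.182 ] len 0.2044 az 86.7 mid [0.6605 0.028  0.182 ]
shieldtop [ 0.656  -0.0761  0.194 ] [0.6637 0.1626 0.194 ] len 0.2388 az 88.1 mid [0.6599 0.0433 0.194 ]
tray [0.5699 0.0027 0.06  ] [0.5778 0.0992 0.06  ] len 0.0967 az 85.3 mid [0.5739 0.051  0.06  ]
pin [0.6554 0.0465 0.1164] [array([-1.7,  0.1]), array([-1.5, -0.4]), array([-1.3,  0.6]), array([-1.7, -0.3])]
rest [0.5841 0.0503 0.142 ] [array([-1.1, -0.6]), array([-2.6,  4.5]), array([-1.5,  0.1]), array([-1.4,  0.8])]
shield [0.6555 0.045  0.1834] [array([-0.4, -0.6]), array([0.5, 0.9]), array([-0.2, -1.8]), array([ 1.1, -0.8])]
sampler [0.7845 0.0358 0.0045] [array([ 2.3, -2.2]), array([-1.3, -3.9]), array([0.5, 2.6]), array([-1.4, -1.9])]
clk 4.08 delta [0.2801, -0.0358, -0.0453] [0.5862, 0.0818, -0.2801] rows 6.9 q [0.15, -0.09, 2.25, -0.35, 0.44, -1.03] F [0.5, 0.2, 0.1] gap 0.0853
```

>>> {"fn": "carry_out", "kwargs": {
  "series": [0.28, -0.036, -0.045, 0.586, 0.082, -0.28, 0.28, -0.036, -0.045, 0.586, 0.082, -0.28, 0.28, -0.036, -0.045, 0.586, 0.082, -0.28, 0.28, -0.036, -0.045, 0.586, 0.082, -0.28, 0.28, -0.036, -0.045, 0.586, 0.082, -0.28]
}}

```text
clock: 4.5
tcp_pos: [0.4552, 0.2513, 0.3069]
ee_rot: [[-0.164, 0.986, 0.021], [0.987, 0.164, 0.004], [0.001, 0.022, -1.0]]
ft_force: [1.9, -1.1, 0.1]
finger_gap: 0.0856
```

Run:
```python
from h import *
delta([0.446,0.323,0.31],Rdown(100.4))
```

```text
clk 4.5 delta [0.0723, 0.0028, -0.003] [0.0219, -0.0006, -0.0171] rows 1.7 q [0.49, 0.17, 1.8, -0.01, 1.15, -1.25] F [1.9, -1.1, 0.1] gap 0.0856
```

>>> {"fn": "carry_out", "kwargs": {
  "series": [0.072, 0.003, -0.003, 0.022, 0, -0.017, 0.072, 0.003, -0.003, 0.022, 0, -0.017, 0.072, 0.003, -0.003, 0.022, 0, -0.017]
}}

```text
clock: 4.75
tcp_pos: [0.448, 0.3295, 0.3113]
ee_rot: [[-0.183, 0.983, -0.001], [0.983, 0.183, 0.005], [0.005, -0.0, -1.0]]
ft_force: [0.3, 0.1, 0.2]
finger_gap: 0.0852
```

Run:
```python
from h import *
C=cam('wrist'); im=optics.capture('wrist'); cv2.imwrite('pics/w3.png',im[...,::-1])
np.savez('w3.npz',K=C[0],E=C[1])
for t,z in [("hook",.008),("hook_grip",.143),("hook_seat",.052),("hook_stand",0)]:
    r=finder.pinpoint('wrist',t)
    for d in r[:2]: print(t,np.round(d['centre'],1),round(d['confidence'],2), onz(C,d['centre'],z).round(4).tolist())
delta([0.446,0.323,0.31],Rdown(100.4))
```

```text
hook [161.9 316.1] 0.67 [0.4592, 0.3263, 0.008]
hook [154.6 316. ] 0.58 [0.4494, 0.3244, 0.008]
hook_grip [177.1 312.8] 0.93 [0.4503, 0.3227, 0.143]
hook_seat [158.3 316.5] 0.77 [0.4469, 0.325, 0.052]
hook_stand [154.6 316.2] 0.81 [0.4506, 0.3248, 0.0]
clk 5.0 delta [0.001, -0.0005, 0.0001] [-0.0011, -0.0009, -0.0013] rows 0.0 q [0.6, 0.23, 1.72, 0.0, 1.2, -1.15] F [0.5, -0.6, -0.4] gap 0.0853
```

View pics/w3.png

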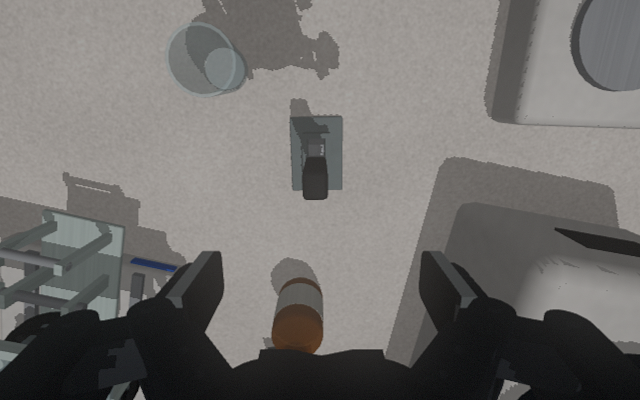

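Run:
```python
from h import *
C=np.load('w3.npz');C=(C['K'],C['E'])
print(onz(C,(195,315),.183),onz(C,(200,303),.183),onz(C,(200,327.5),.183), [onz(C,rc,.008).round(4) for rc in [(116,291),(116,343),(190,343),(190,291)]])
delta([0.449,0.3243,0.130],Rdown(100.4))
```

```text
[0.45631783 0.32643013 0.183     ] [0.46255113 0.31714823 0.183     ] [0.45873995 0.33772281 0.183     ] [array([0.4055, 0.2831, 0.008 ]), array([0.393, 0.35 , 0.008]), array([0.4912, 0.3703, 0.008 ]), array([0.5044, 0.2991, 0.008 ])]
clk 5.0 delta [0.0016, 0.0029, 0.1801] [-0.0011, -0.0009, -0.0013] rows 4.3 q [0.6, 0.23, 1.72, 0.0, 1.2, -1.15] F [0.5, -0.6, -0.4] gap 0.0853
```

>>> {"fn": "carry_out", "kwargs": {
  "series": [0.002, 0.003, 0.042, 0, 0, 0, 0.002, 0.003, 0.084, 0, 0, 0, 0.002, 0.003, 0.125, 0, 0, 0, 0.002, 0.003, 0.16, 0, 0, 0, 0.002, 0.003, 0.18, 0, 0, 0]
}}

```text
clock: 5.42
tcp_pos: [0.4476, 0.3221, 0.1269]
ee_rot: [[-0.177, 0.984, -0.006], [0.984, 0.177, -0.002], [-0.001, -0.006, -1.0]]
ft_force: [-0.4, -0.6, -0.5]
finger_gap: 0.0855
```

>>> {"fn": "carry_out", "kwargs": {
  "series": [0, 0, 0.002, 0, 0, 0, 0, 0, 0.002, 0, 0, 0, 0, 0, 0.002, 0, 0, 0, 0, 0, 0.002, 0, 0, 0, 0, 0, 0.002, 0, 0, 0],
  "hand": -1
}}

```text
clock: 5.83
tcp_pos: [0.4489, 0.3227, 0.1268]
ee_rot: [[-0.177, 0.984, -0.003], [0.984, 0.177, 0.0], [0.001, -0.003, -1.0]]
ft_force: [-0.0, 2.0, -0.3]
finger_gap: 0.0254
```

>>> {"fn": "carry_out", "kwargs": {
  "series": [0, 0, 0, 0, 0, 0, 0, 0, 0, 0, 0, 0],
  "hand": -1
}}

```text
clock: 6.0
tcp_pos: [0.4494, 0.3231, 0.128]
ee_rot: [[-0.177, 0.984, -0.001], [0.984, 0.177, 0.001], [0.002, -0.001, -1.0]]
ft_force: [0.1, 0.8, -2.8]
finger_gap: 0.0213
```

Run:
```python
from h import *
delta([0.449,0.323,0.33],Rdown(100.4))
```

```text
clk 6.0 delta [0.0003, -0.0006, -0.202] [-0.0008, -0.0015, -0.0038] rows 4.8 q [0.6, 0.46, 1.86, 0.0, 0.82, -1.15] F [0.1, 0.8, -2.8] gap 0.0213
```

>>> {"fn": "carry_out", "kwargs": {
  "series": [0, 0, -0.02, 0, 0, 0, 0, 0, -0.05, 0, 0, 0, 0, 0, -0.085, 0, 0, 0, 0, 0, -0.12, 0, 0, 0, 0, 0, -0.14, 0, 0, 0]
}}

```text
clock: 6.42
tcp_pos: [0.4504, 0.3236, 0.272]
ee_rot: [[-0.177, 0.984, 0.003], [0.984, 0.177, 0.004], [0.003, 0.003, -1.0]]
ft_force: [1.3, 0.5, -2.5]
finger_gap: 0.0213
```

Run:
```python
from h import *
C=cam('wrist'); im=optics.capture('wrist'); cv2.imwrite('pics/w4.png',im[...,::-1])
np.savez('w4.npz',K=C[0],E=C[1])
for t in ["hook","hook_grip","hook_seat"]:
    r=finder.pinpoint('wrist',t)
    for d in r[:2]: print(t,np.round(d['centre'],1),round(d['confidence'],2))
s=bot.read_state();R=np.array(s['ee_rot']);p=np.array(s['tcp_pos'])
for z in [.120,.076,-.015]: print(proj(C,p+R@[0,0,z])[::-1])
delta([0.449,0.323,0.33],Rdown(100.4))
```

```text
hook [189.6 322.1] 0.75
hook [349.2  89.3] 0.56
hook_grip [272.2 319.7] 0.67
hook_seat [204.7 321.6] 0.63
[185.28617401 320.10480186]
[200.82572251 320.04076194]
[261.47968769 319.7908013 ]
clk 6.62 delta [0.0004, -0.0001, -0.0622] [-0.0006, -0.0016, -0.0038] rows 1.5 q [0.6, 0.28, 1.76, 0.0, 1.11, -1.15] F [-0.6, -0.1, -4.1] gap 0.021
```

View pics/w4.png

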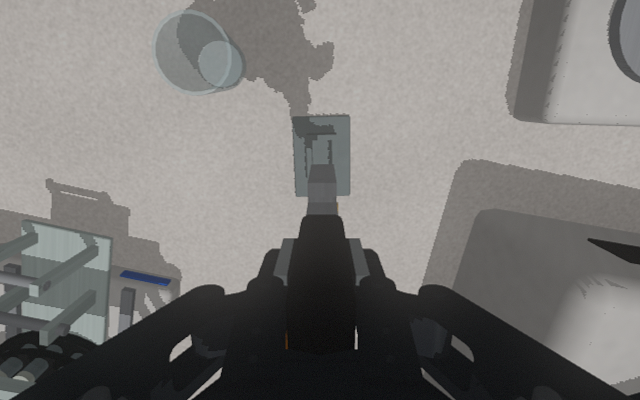

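Run:
```python
from h import *
d=np.load('w4.npz');C=(d['K'],d['E'])
s=bot.read_state();R=np.array(s['ee_rot']);p=np.array(s['tcp_pos'])
for dy in [0,.0035]:
  for n,y,hz in [('handle low',-.013,95),('handle top',-.013,175),('shank low',-.009,64),('jaw top',-.0215,64),('jaw bottom',-.0215,0)]:
    print(dy,n,[proj(C,p+R@[x,y+dy,.120-hz/1000])[::-1].round(1).tolist() for x in (-.011,.011)])
a=cv2.imread('pics/w4.png')[100:260,270:370]; cv2.imwrite('pics/w4z.png',cv2.resize(a,None,fx=4,fy=4,interpolation=cv2.INTER_CUBIC)[:600])
```

```text
0 handle low [[205.5, 299.7], [205.5, 340.1]]
0 handle top [[283.8, 284.4], [283.8, 354.6]]
0 shank low [[196.5, 302.8], [196.5, 337.2]]
0 jaw top [[177.4, 302.5], [177.4, 337.5]]
0 jaw bottom [[159.6, 306.6], [159.6, 333.6]]
0.0035 handle low [[211.6, 299.8], [211.6, 340.0]]
0.0035 handle top [[293.6, 284.8], [293.6, 354.3]]
0.0035 shank low [[201.8, 302.8], [201.8, 337.2]]
0.0035 jaw top [[182.8, 302.5], [182.8, 337.4]]
0.0035 jaw bottom [[163.9, 306.6], [163.9, 333.6]]
```

View pics/w4z.png

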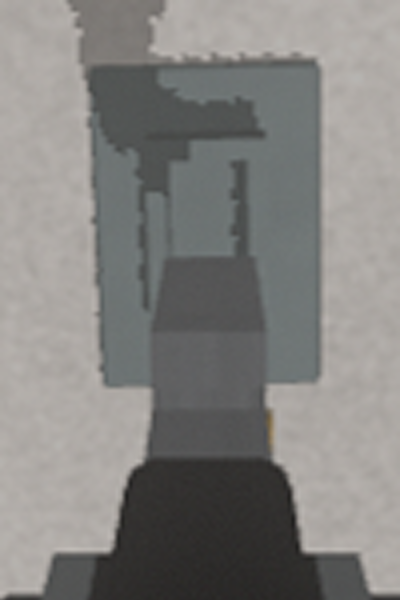

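```bash
cat >> h.py <<'E'
def app(b,pin=(0.654,0.0465,0.12),tilt=35,yaw=85.8,dy=0.003,tips=.120):
    R=Rdown(yaw,tilt); return np.array(pin)-R@np.array([0,dy,tips-.044])-R[:,2]*b, R
E
python3 - <<'E'
from h import *
p,R=app(.16); print(p); delta(p,R)
E
```

```text
[0.51654863 0.0565938  0.31159915]
clk 6.62 delta [-0.2738, 0.0193, -0.0443] [-0.6084, -0.0782, 0.2427] rows 6.7 q [0.6, 0.28, 1.76, 0.0, 1.11, -1.15] F [-0.6, -0.1, -4.1] gap 0.021
```

>>> {"fn": "carry_out", "kwargs": {
  "series": [-0.02, 0.0, -0.03, -0.05, -0.01, 0.02, -0.06, 0.003, -0.044, -0.14, -0.018, 0.055, -0.1, 0.007, -0.044, -0.24, -0.03, 0.09, -0.14, 0.01, -0.044, -0.34, -0.043, 0.13, -0.18, 0.013, -0.044, -0.43, -0.055, 0.17]
}}

```text
clock: 7.03
tcp_pos: [0.4923, 0.146, 0.3095]
ee_rot: [[-0.001, 0.908, 0.419], [1.0, 0.008, -0.015], [-0.017, 0.419, -0.908]]
ft_force: [0.7, -0.8, -3.6]
finger_gap: 0.0212
```

Run:
```python
from h import *
p,R=app(.16); print(p); delta(p,R)
```

```text
[0.51654863 0.0565938  0.31159915]
clk 7.03 delta [-0.0895, 0.0222, 0.0095] [-0.1774, -0.0225, 0.0727] rows 2.2 q [0.36, 0.0, 2.05, -0.25, 0.7, -1.05] F [0.7, -0.8, -3.6] gap 0.0212
```

>>> {"fn": "carry_out", "kwargs": {
  "series": [-0.03, 0.007, 0.003, -0.06, -0.008, 0.025, -0.06, 0.015, 0.006, -0.12, -0.015, 0.05, -0.09, 0.022, 0.01, -0.177, -0.023, 0.073, -0.09, 0.022, 0.01, -0.177, -0.023, 0.073, -0.09, 0.022, 0.01, -0.177, -0.023, 0.073]
}}

```text
clock: 7.45
tcp_pos: [0.5145, 0.0543, 0.3081]
ee_rot: [[0.077, 0.82, 0.567], [0.997, -0.062, -0.045], [-0.001, 0.569, -0.823]]
ft_force: [0.9, 0.6, -2.4]
finger_gap: 0.0213
```

Run:
```python
from h import *
p,R=app(.16); print(p); delta(p,R)
C=cam('wrist'); im=optics.capture('wrist'); cv2.imwrite('pics/w5.png',im[...,::-1])
np.savez('w5.npz',K=C[0],E=C[1])
s=bot.read_state();R=np.array(s['ee_rot']);p=np.array(s['tcp_pos'])
print('pin pred',proj(C,[.654,.0465,.12])[::-1],'tips pred',proj(C,p+R@[0,.003,.12])[::-1],'shield',proj(C,[.6555,.045,.182])[::-1])
for t in ["hook","hook_seat","draw_pin","shield_edge","rest_bar"]:
    r=finder.pinpoint('wrist',t)
    for d in r[:2]: print(t,np.round(d['centre'],1),round(d['confidence'],2))
im=optics.capture('scene'); cv2.imwrite('pics/s5.png',cv2.resize(im[120:340,180:500,::-1],None,fx=2.4,fy=2.4))
```

```text
[0.51654863 0.0565938  0.31159915]
clk 7.45 delta [0.0025, 0.0035, -0.0018] [-0.0061, 0.0032, -0.0021] rows 0.1 q [0.16, -0.04, 2.16, -0.32, 0.45, -1.09] F [0.9, 0.6, -2.4] gap 0.0213
pin pred [170.28651829 323.53237863] tips pred [193.86225571 322.30576691] shield [214.48744401 322.40966791]
hook [192.9 320.8] 0.62
hook_seat [202.9 319.6] 0.84
draw_pin [172.  323.5] 0.68
draw_pin [104.1 535.6] 0.61
rest_bar [136.5 319.2] 0.94
```

View pics/w5.png

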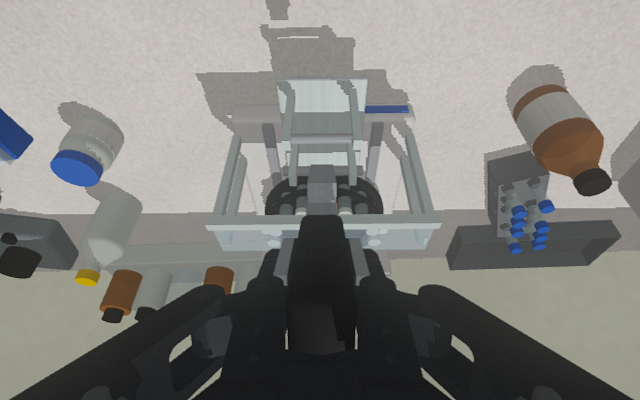

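View pics/s5.png

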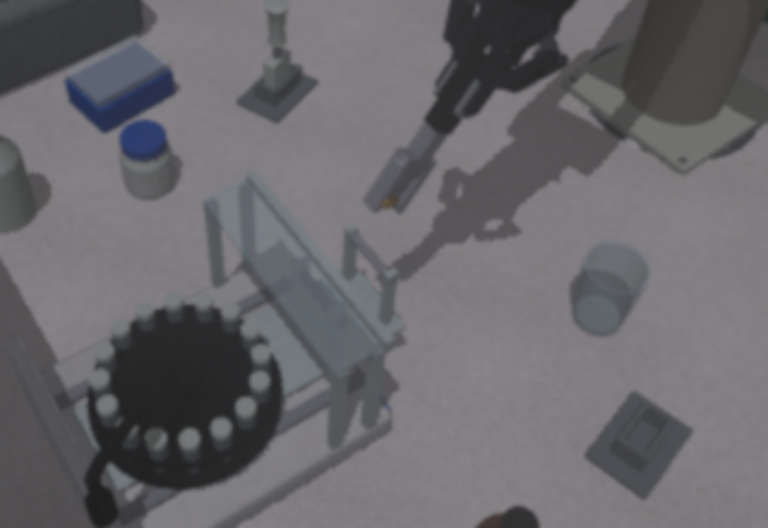

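>>> {"fn": "carry_out", "kwargs": {
  "series": [0.002, 0.003, 0.02, -0.006, 0.003, -0.002, 0.002, 0.003, 0.045, -0.006, 0.003, -0.002, 0.002, 0.003, 0.068, -0.006, 0.003, -0.002, 0.002, 0.003, 0.084, -0.006, 0.003, -0.002, 0.002, 0.003, 0.088, -0.006, 0.003, -0.002]
}}

```text
clock: 8.22
tcp_pos: [0.5697, 0.0556, 0.2382]
ee_rot: [[0.068, 0.816, 0.574], [0.998, -0.056, -0.039], [0.0, 0.575, -0.818]]
ft_force: [0.2, -0.2, -3.4]
finger_gap: 0.0212
```

```bash
cat > look.py <<'E'
from h import *
import sys
b=float(sys.argv[1]); tag=sys.argv[2]
p,R=app(b); delta(p,R)
C=cam('wrist'); im=optics.capture('wrist'); cv2.imwrite(f'pics/w{tag}.png',cv2.resize(im[60:260,220:420,::-1],None,fx=3,fy=3))
s=bot.read_state();R=np.array(s['ee_rot']);p=np.array(s['tcp_pos']); print('F',s['ft_force'],'b along', ((np.array([.654,.0465,.12])-p)@R).round(4)-[0,.003,.076])
print('pin pred',proj(C,[.654,.0465,.12])[::-1],'tips pred',proj(C,p+R@[0,.003,.12])[::-1])
for t in ["hook","draw_pin","rest_bar"]:
    r=finder.pinpoint('wrist',t)
    for d in r[:2]: print(t,np.round(d['centre'],1),round(d['confidence'],2), onz(C,d['centre'],.12 if t!='rest_bar' else .137).round(4))
im=optics.capture('scene'); cv2.imwrite(f'pics/s{tag}.png',cv2.resize(im[180:300,240:420,::-1],None,fx=4,fy=4))
E
python3 look.py 0.07 6
```

```text
clk 8.22 delta [-0.0029, -0.0015, -0.0006] [0.0021, -0.0034, 0.0042] rows 0.1 q [0.14, 0.17, 2.14, -0.48, 0.26, -0.94] F [0.2, -0.2, -3.4] gap 0.0212
F [-0.70297532 -0.34640492 -4.15538435] b along [-0.0032 -0.0019  0.0698]
pin pred [182.87989607 316.94164979] tips pred [192.56994576 320.55141346]
hook [193.9 322.7] 0.67 [0.6699 0.0506 0.12  ]
draw_pin [183.4 317.4] 0.87 [0.6547 0.0469 0.12  ]
rest_bar [183.6 319. ] 0.54 [0.6356 0.0497 0.137 ]
```

View pics/w6.png

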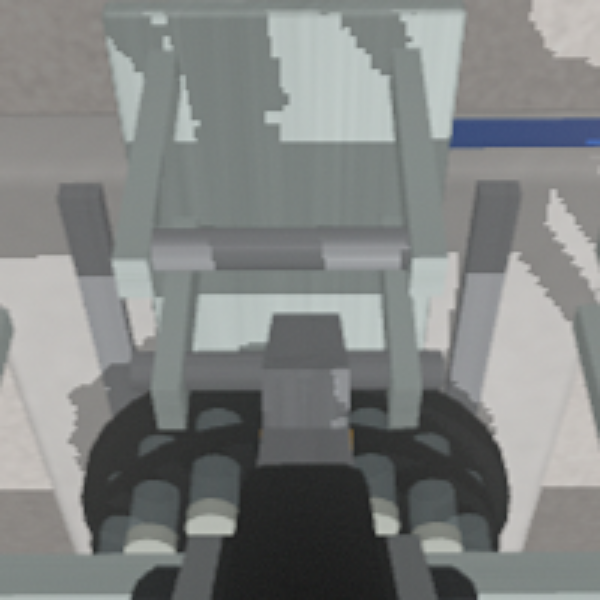

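View pics/s6.png

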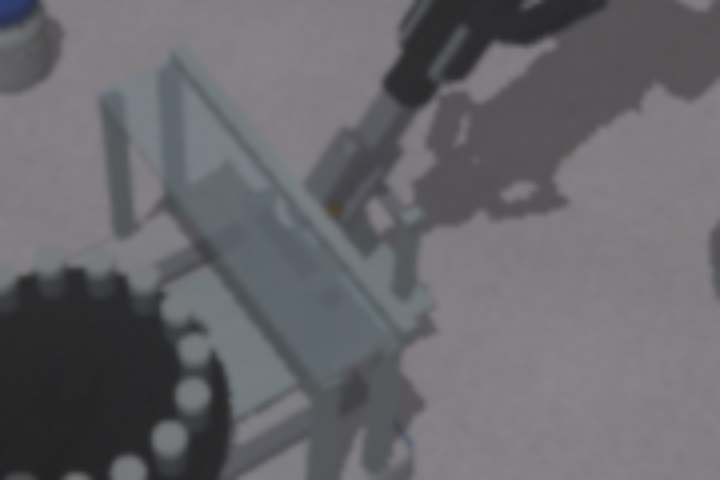

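>>> {"fn": "carry_out", "kwargs": {
  "series": [-0.003, -0.0015, 0.01, 0.002, -0.003, 0.004, -0.003, -0.0015, 0.02, 0.002, -0.003, 0.004, -0.003, -0.0015, 0.03, 0.002, -0.003, 0.004, -0.003, -0.0015, 0.039, 0.002, -0.003, 0.004, -0.003, -0.0015, 0.045, 0.002, -0.003, 0.004]
}}

```text
clock: 8.88
tcp_pos: [0.5948, 0.051, 0.2052]
ee_rot: [[0.073, 0.813, 0.578], [0.997, -0.06, -0.041], [0.002, 0.579, -0.815]]
ft_force: [-0.9, -0.2, -0.1]
finger_gap: 0.0214
```

```bash
python3 look.py 0.0 7
```

```text
clk 8.88 delta [-0.0002, -0.0034, 0.0279] [0.0069, -0.0015, -0.0008] rows 0.7 q [0.12, 0.27, 2.12, -0.64, 0.19, -0.78] F [-0.9, -0.2, -0.1] gap 0.0214
F [ 1.43450541 -0.71483481 -1.36172864] b along [-0.0004 -0.004   0.0273]
pin pred [192.91873766 320.28764761] tips pred [192.15048705 320.77310167]
hook [194.5 323.4] 0.71 [0.6561 0.0488 0.12  ]
draw_pin [192.9 319.1] 0.86 [0.6539 0.0456 0.12  ]
draw_pin [275.9 319.9] 0.3 [0.8005 0.0352 0.12  ]
rest_bar [148.6 314.5] 0.81 [0.5915 0.0477 0.137 ]
```

View pics/w7.png

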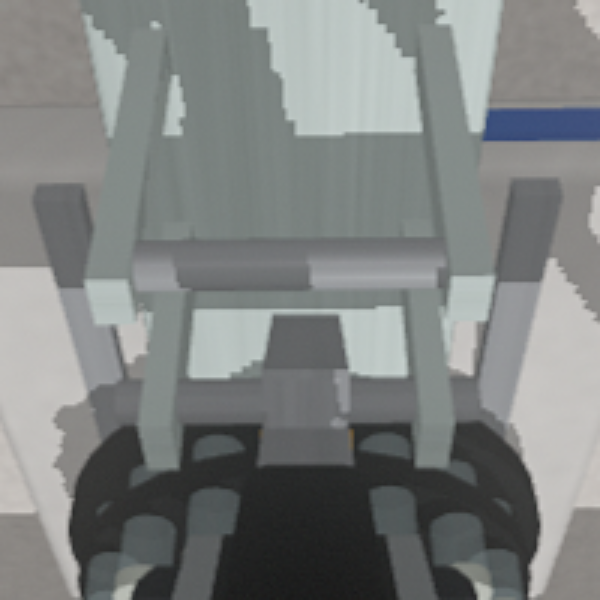

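View pics/s7.png

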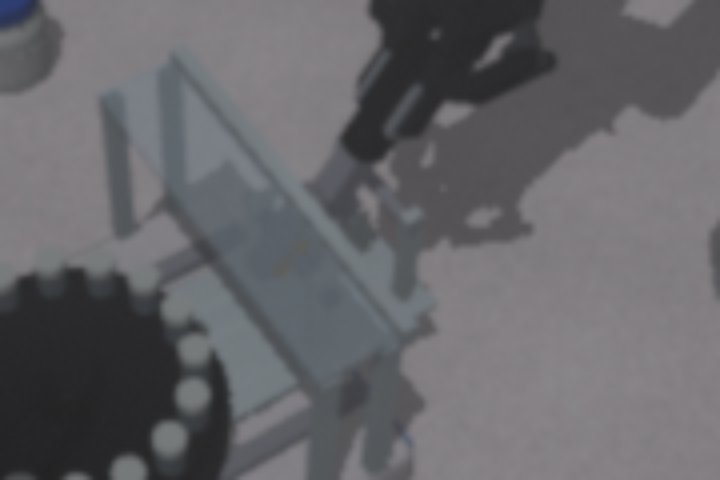

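>>> {"fn": "carry_out", "kwargs": {
  "series": [0, -0.0035, 0.005, 0.006, 0, 0, 0, -0.0035, 0.012, 0.006, 0, 0, 0, -0.0035, 0.019, 0.006, 0, 0, 0, -0.0035, 0.026, 0.006, 0, 0, 0, -0.0035, 0.03, 0.006, 0, 0]
}}

```text
clock: 9.55
tcp_pos: [0.6097, 0.0502, 0.1794]
ee_rot: [[0.073, 0.816, 0.574], [0.997, -0.061, -0.04], [0.002, 0.575, -0.818]]
ft_force: [-4.8, -1.4, 16.1]
finger_gap: 0.0217
```

```bash
python3 look.py 0.0 8
```

```text
clk 9.55 delta [-0.0005, -0.0007, -0.0018] [0.0023, -0.0022, -0.0009] rows 0.0 q [0.11, 0.33, 2.1, -0.8, 0.15, -0.62] F [-4.8, -1.4, 16.1] gap 0.0217
F [-0.43299033  0.98483579 -1.64499063] b along [-0.0007 -0.0014 -0.0021]
pin pred [208.77398312 319.76538661] tips pred [192.86422734 320.85616441]
hook [191.9 320.3] 0.64 [0.6359 0.0482 0.12  ]
draw_pin [210.8 317.8] 0.84 [0.6562 0.045  0.12  ]
rest_bar [166.5 315.6] 0.81 [0.5947 0.0488 0.137 ]
```

View pics/w8.png

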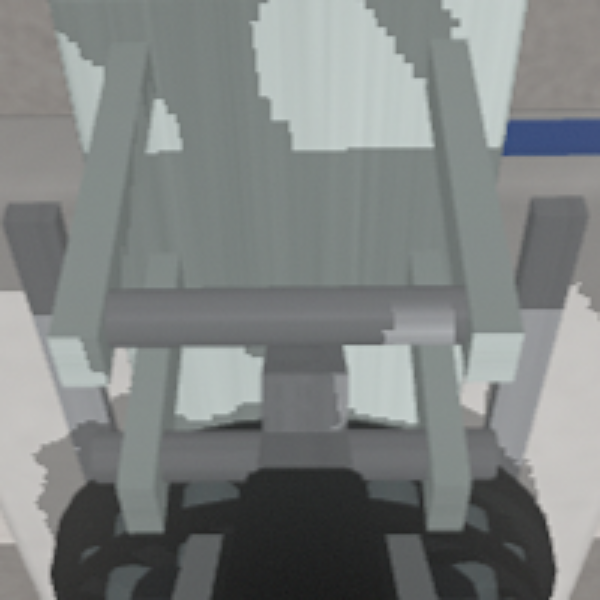

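View pics/s8.png

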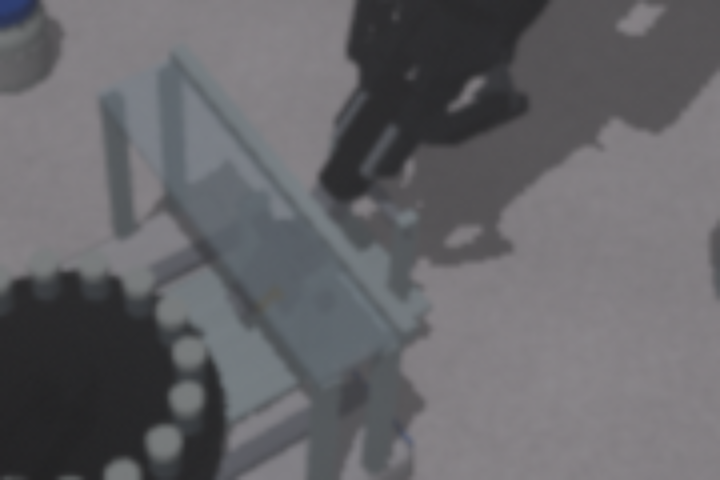

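>>> {"fn": "carry_out", "kwargs": {
  "series": [0, -0.001, 0.002, 0, 0, 0, 0, -0.001, 0.004, 0, 0, 0, 0, -0.001, 0.005, 0, 0, 0]
}}

```text
clock: 10.05
tcp_pos: [0.6127, 0.0501, 0.1768]
ee_rot: [[0.073, 0.814, 0.577], [0.997, -0.061, -0.04], [0.003, 0.578, -0.816]]
ft_force: [-4.3, -1.4, 13.3]
finger_gap: 0.0211
```

```bash
python3 look.py 0.0 9;  python3 - <<'E'
import cv2
from h import *
im=optics.capture('scene'); cv2.imwrite('pics/s9b.png',cv2.resize(im[225:275,285:345,::-1],None,fx=10,fy=10,interpolation=cv2.INTER_CUBIC))
E
```

```text
clk 10.05 delta [-0.0005, -0.0016, -0.0057] [0.0054, -0.0025, -0.0012] rows 0.1 q [0.11, 0.34, 2.1, -0.85, 0.14, -0.58] F [-4.3, -1.4, 13.3] gap 0.0211
F [-1.34343453 -1.12190776 10.00046232] b along [-0.0007 -0.0022 -0.0057]
pin pred [209.00469895 319.66892446] tips pred [192.55765667 320.76588759]
hook [198.5 320.3] 0.94 [0.6426 0.0478 0.12  ]
draw_pin [215.7 319. ] 0.96 [0.6618 0.0454 0.12  ]
rest_bar [176.7 314.4] 0.91 [0.6025 0.0476 0.137 ]
rest_bar [197.3 320.1] 0.38 [0.62   0.0493 0.137 ]
```

View pics/s9b.png

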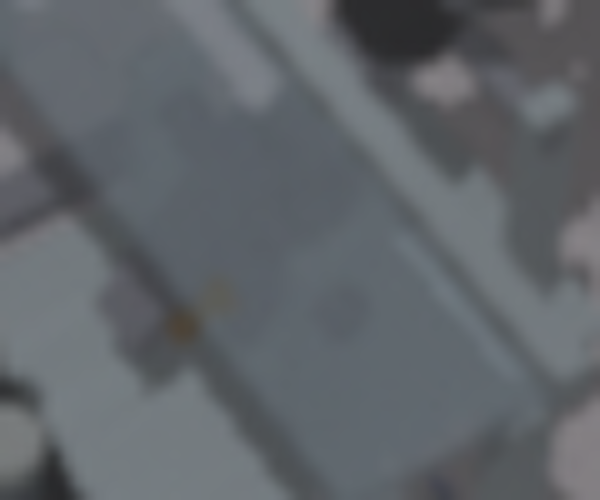

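```bash
cat > kin.py <<'E'
from h import *
# (q, tcp)
D=[([-1.228,.424,1.631,0,1.089,-.019],[.221,-.584,.231]),([-.93,.20,1.82,0,1.13,-.35],[.3166,-.4052,.2848]),([-.53,.04,1.95,0,1.15,-.58],[.3787,-.2073,.3059]),
([-.05,.03,1.91,0,1.2,-.72],[.4404,-.0092,.3271]),([.02,.04,1.89,0,1.21,-1.27],[.4502,.0207,.3302]),([.15,-.09,2.25,-.35,.44,-1.03],[.4697,.0412,.2908]),
([.49,.17,1.8,-.01,1.15,-1.25],[.4552,.2513,.3069]),([.6,.23,1.72,0,1.2,-1.15],[.448,.3295,.3113]),([.6,.46,1.86,0,.82,-1.15],[.4494,.3231,.128]),
([.36,0,2.05,-.25,.7,-1.05],[.4923,.146,.3095]),([.16,-.04,2.16,-.32,.45,-1.09],[.5145,.0543,.3081]),([.14,.17,2.14,-.48,.26,-.94],[.5697,.0556,.2382]),
([.12,.27,2.12,-.64,.19,-.78],[.5948,.051,.2052]),([.11,.34,2.1,-.85,.14,-.58],[.6127,.0501,.1768])]
def rot(ax,a): return Ro.from_rotvec(np.array(ax)*a).as_matrix()
def fk(q,P):
    h,a,e,b,c,o=P
    R=rot([0,0,1],q[0]); p=R@[o,0,h]; R=R@rot([0,1,0],q[1]); p=p+R@[e*0,0,a]
    R=R@rot([0,1,0],q[2]); p=p+R@[e,0,b]
    R=R@rot([0,0,1],q[3])@rot([0,1,0],q[4]); p=p+R@[0,0,c]
    return p,R@rot([0,0,1],q[5])
f=lambda P: np.concatenate([fk(q,P)[0]-p for q,p in D])
s=least_squares(f,[.35,.5,0,.45,.3,0]); P=s.x
if __name__=='__main__':
    print(P.round(3),np.abs(s.fun).max()); st=bot.read_state(); q=st['joints']; p,R=fk(q,P); print(q,p.round(3),R.round(3),np.array(st['ee_rot']).round(3))
E
python3 kin.py
```

```text
[0.274 0.544 0.052 0.457 0.277 0.02 ] 0.020526461621364345
[ 0.11373036  0.34311139  2.09703923 -0.84538048  0.14052648 -0.57595472] [0.615 0.041 0.177] [[-0.073 -0.814  0.576]
 [-0.997  0.061 -0.04 ]
 [-0.003 -0.578 -0.816]] [[ 0.073  0.814  0.576]
 [ 0.997 -0.061 -0.04 ]
 [ 0.003  0.578 -0.816]]
```

```bash
cat > plan.py <<'E'
from kin import *
import kin
def fk2(q,P):
    h,a,e,b,c,o,l=P; p,R=fk(q,P[:6]); p=p+rot([0,0,1],q[0])@[0,l,0]; return p,R@np.diag([-1,-1,1.])
s=least_squares(lambda P: np.concatenate([fk2(q,P)[0]-p for q,p in D]),[.35,.5,0,.45,.3,0,0]); P=s.x; print(P.round(3),np.abs(s.fun).max())
lo=np.array([-3,-.9,.09,-1.31,.0,-2.54]);hi=np.array([3,2.11,2.58,4.45,2.69,2.54])
def ik(p,R,q0):
    r=least_squares(lambda q:np.r_[(fk2(q,P)[0]-p)*3,(fk2(q,P)[1]-R).ravel()],q0,bounds=(lo,hi)); return r.x,r.cost
pin0=np.array([.6618,.0458,.12]); q0=np.array(bot.read_state()['joints'])
for tilts in [(35,35),(35,28),(35,25),(35,45)]:
    q=q0.copy(); print(tilts)
    for k in range(6):
        d=.1*k/5; t=tilts[0]+(tilts[1]-tilts[0])*k/5
        p,R=app(0,pin=pin0+d*np.array([-.9973,.0732,0]),tilt=t); q,c=ik(p,R,q); print(p.round(3),q.round(2),round(c,5))
E
python3 plan.py
```

```text
[ 0.317  0.574  0.085  0.489  0.307 -0.001  0.013] 0.008245982985090605
(35, 35)
[0.616 0.049 0.181] [ 0.11  0.34  2.09 -0.77  0.15 -0.66] 0.0
[0.596 0.051 0.181] [ 0.12  0.32  2.13 -0.87  0.14 -0.55] 0.0
[0.576 0.052 0.181] [ 0.13  0.29  2.17 -0.98  0.14 -0.43] 0.0
[0.556 0.054 0.181] [ 0.14  0.27  2.21 -1.09  0.14 -0.31] 0.0
[0.536 0.055 0.181] [ 0.15  0.25  2.25 -1.2   0.14 -0.19] 0.0
[0.516 0.056 0.181] [ 0.16  0.22  2.28 -1.3   0.14 -0.07] 0.0
(35, 28)
[0.616 0.049 0.181] [ 0.11  0.34  2.09 -0.77  0.15 -0.66] 0.0
[0.597 0.051 0.182] [ 0.12  0.31  2.11 -0.65  0.17 -0.77] 0.0
[0.579 0.052 0.183] [ 0.12  0.29  2.13 -0.56  0.19 -0.85] 0.0
[0.561 0.053 0.184] [ 0.13  0.27  2.15 -0.49  0.22 -0.92] 0.0
[0.542 0.055 0.185] [ 0.13  0.24  2.17 -0.43  0.24 -0.97] 0.0
[0.524 0.056 0.186] [ 0.14  0.22  2.19 -0.38  0.27 -1.02] 0.0
(35, 25)
[0.616 0.049 0.181] [ 0.11  0.34  2.09 -0.77  0.15 -0.66] 0.0
[0.598 0.05  0.182] [ 0.11  0.31  2.1  -0.58  0.19 -0.84] 0.0
[0.58  0.052 0.184] [ 0.12  0.29  2.12 -0.46  0.22 -0.96] 0.0
[0.563 0.053 0.185] [ 0.12  0.27  2.13 -0.37  0.26 -1.04] 0.0
[0.545 0.054 0.186] [ 0.13  0.24  2.14 -0.3   0.31 -1.11] 0.0
[0.527 0.056 0.188] [ 0.13  0.22  2.15 -0.25  0.35 -1.15] 0.0
(35, 45)
[0.616 0.049 0.181] [ 0.11  0.34  2.09 -0.77  0.15 -0.66] 0.0
[0.594 0.051 0.179] [ 0.12  0.32  2.15 -1.31  0.12 -0.1 ] 0.0
[0.572 0.052 0.177] [ 0.13  0.28  2.19 -1.31  0.13 -0.1 ] 0.00156
[0.55  0.054 0.175] [ 0.14  0.24  2.22 -1.31  0.13 -0.09] 0.00587
[0.528 0.056 0.174] [ 0.16  0.19  2.26 -1.31  0.14 -0.08] 0.01264
[0.506 0.057 0.172] [ 0.17  0.14  2.3  -1.31  0.15 -0.07] 0.02153
```

```bash
cat > pull.py <<'E'
from h import *
import sys
d=float(sys.argv[1]);t=float(sys.argv[2])
s=bot.read_state();R=np.array(s['ee_rot']);p=np.array(s['tcp_pos']); o=np.array([0,.006,.075])
pe=p+R@o; R2=Rdown(85.8,t); tgt=pe+d*np.array([-.9973,.0732,0])-R2@o; print('pin eff',pe.round(4)); delta(tgt,R2)
E
python3 pull.py 0.06 33
```

```text
pin eff [0.6605 0.0468 0.1188]
clk 10.35 delta [0.0002, -0.046, -0.0348] [0.0398, -0.0027, -0.0011] rows 1.4 q [0.11, 0.34, 2.1, -0.85, 0.14, -0.58] F [-1.0, -0.2, 8.5] gap 0.0212
```

>>> {"fn": "carry_out", "kwargs": {
  "series": [0, -0.005, -0.0045, 0.005, 0, 0, 0, -0.011, -0.0085, 0.01, 0, 0, 0, -0.017, -0.013, 0.016, 0, 0, 0, -0.023, -0.0175, 0.021, 0, 0, 0, -0.029, -0.022, 0.027, 0, 0]
}}

```text
clock: 10.77
tcp_pos: [0.5757, 0.0531, 0.1783]
ee_rot: [[0.072, 0.829, 0.555], [0.997, -0.062, -0.037], [0.003, 0.556, -0.831]]
ft_force: [3.7, 0.1, 3.2]
finger_gap: 0.0214
```

```bash
python3 pull.py 0.04 31.5; python3 look.py 0 10
```

```text
pin eff [0.6223 0.0499 0.1193]
clk 10.77 delta [0.0003, -0.0303, -0.0224] [0.0397, -0.0033, -0.0011] rows 0.9 q [0.13, 0.29, 2.15, -0.77, 0.16, -0.64] F [3.7, 0.1, 3.2] gap 0.0214
clk 10.77 delta [-0.0008, 0.0282, 0.0162] [-0.0214, -0.0033, -0.0012] rows 0.8 q [0.13, 0.29, 2.15, -0.77, 0.16, -0.64] F [3.7, 0.1, 3.2] gap 0.0214
F [ 0.17728962  0.37597396 -0.84219459] b along [-0.0008  0.0318  0.0165]
pin pred [239.61170215 319.31252129] tips pred [190.07589267 320.30889579]
hook [202.5 320.4] 0.75 [0.6092 0.0506 0.12  ]
draw_pin [219.  318.5] 0.78 [0.6274 0.0479 0.12  ]
rest_bar [179.2 310.9] 0.66 [0.5682 0.0485 0.137 ]
```

View pics/w10.png

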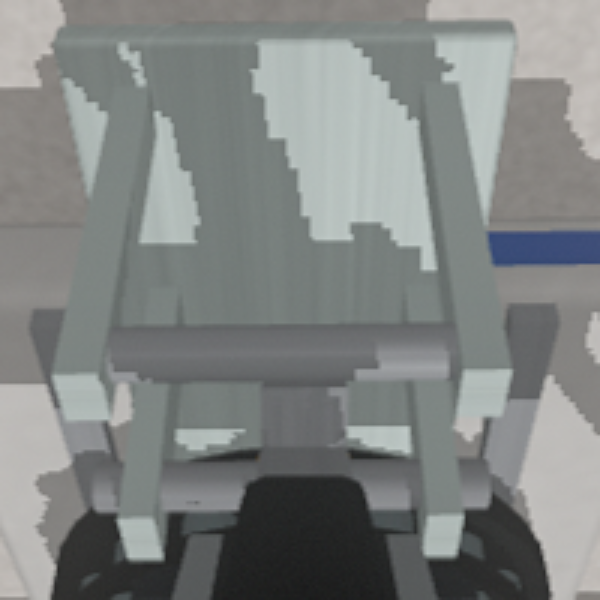

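>>> {"fn": "carry_out", "kwargs": {
  "series": [0, -0.006, -0.0045, 0.008, 0, 0, 0, -0.012, -0.009, 0.016, 0, 0, 0, -0.018, -0.0135, 0.024, 0, 0, 0, -0.024, -0.018, 0.032, 0, 0, 0, -0.03, -0.0225, 0.04, 0, 0]
}}

```text
clock: 11.43
tcp_pos: [0.538, 0.0552, 0.1791]
ee_rot: [[0.073, 0.852, 0.519], [0.997, -0.064, -0.036], [0.002, 0.52, -0.854]]
ft_force: [3.6, -2.0, 2.4]
finger_gap: 0.0213
```

```bash
python3 pull.py 0.03 30.5
```

```text
pin eff [0.582  0.0521 0.1182]
clk 11.43 delta [0.0001, -0.0246, -0.0157] [0.0143, -0.0017, -0.0011] rows 0.7 q [0.14, 0.25, 2.2, -0.61, 0.19, -0.78] F [3.6, -2.0, 2.4] gap 0.0213
```

>>> {"fn": "carry_out", "kwargs": {
  "series": [0, -0.005, -0.003, 0.004, 0, 0, 0, -0.01, -0.006, 0.007, 0, 0, 0, -0.015, -0.0095, 0.01, 0, 0, 0, -0.02, -0.0125, 0.014, 0, 0, 0, -0.0245, -0.0155, 0.014, 0, 0]
}}

```text
clock: 11.85
tcp_pos: [0.5096, 0.0578, 0.1801]
ee_rot: [[0.073, 0.858, 0.508], [0.997, -0.064, -0.034], [0.003, 0.509, -0.861]]
ft_force: [8.8, 0.1, -1.1]
finger_gap: 0.0211
```

```bash
python3 pull.py 0.01 30.5; python3 look.py 0 11
python3 - <<'E'
from h import *
im=optics.capture('scene'); cv2.imwrite('pics/s11b.png',cv2.resize(im[190:290,270:380,::-1],None,fx=6,fy=6,interpolation=cv2.INTER_CUBIC))
C=cam('scene')
for t in ["draw_pin","rest_bar","hook_seat","latch","shield_edge"]:
    try:
        for d in finder.pinpoint('scene',t)[:2]: print(t,np.round(d['centre'],1),round(d['confidence'],2),onz(C,d['centre'],{'draw_pin':.12,'hook_seat':.12,'rest_bar':.137,'shield_edge':.182}.get(t,.1)).round(4))
    except Exception as e: print(t,e)
E
```

```text
pin eff [0.5529 0.0548 0.1186]
clk 11.85 delta [0.0002, -0.0085, -0.0051] [0.0019, -0.0029, -0.0009] rows 0.2 q [0.16, 0.21, 2.25, -0.61, 0.2, -0.77] F [8.8, 0.1, -1.1] gap 0.0211
clk 11.85 delta [-0.0007, 0.0853, 0.0499] [-0.0766, -0.0029, -0.001] rows 2.4 q [0.16, 0.21, 2.25, -0.61, 0.2, -0.77] F [8.8, 0.1, -1.1] gap 0.0211
F [1.79330274 0.80780061 3.40784053] b along [-0.0008  0.0922  0.0497]
pin pred [286.90794785 319.67125656] tips pred [191.05056843 320.53200187]
hook [211.8 322.1] 0.62 [0.5493 0.056  0.12  ]
draw_pin [229.1 317.7] 0.61 [0.5682 0.0515 0.12  ]
rest_bar [188.7 314.1] 0.86 [0.5094 0.0542 0.137 ]
rest_bar [229.  317.3] 0.68 [0.5462 0.0531 0.137 ]
draw_pin [227.7 341.4] 0.79 [0.568  0.0532 0.12  ]
draw_pin [212.1 360.9] 0.51 [0.4952 0.044  0.12  ]
rest_bar [211.8 361.8] 0.86 [0.5036 0.0541 0.137 ]
hook_seat [224.4 345. ] 0.77 [0.554  0.0506 0.12  ]
hook_seat [252.  429.5] 0.38 [0.4451 0.2321 0.12  ]
latch it knows: amber_bottle, beaker, draw_pin, hook, hook_grip, hook_seat, hook_stand, powder_jar, pusher, rest_bar, sampler, shield_edge, tip_box
shield_edge [226.  309.7] 0.91 [0.6578 0.0405 0.182 ]
```

View pics/s11b.png

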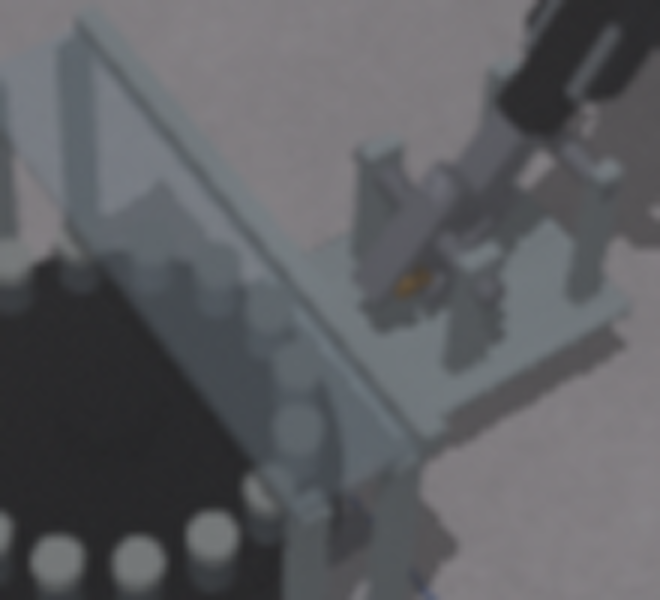

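View pics/w11.png

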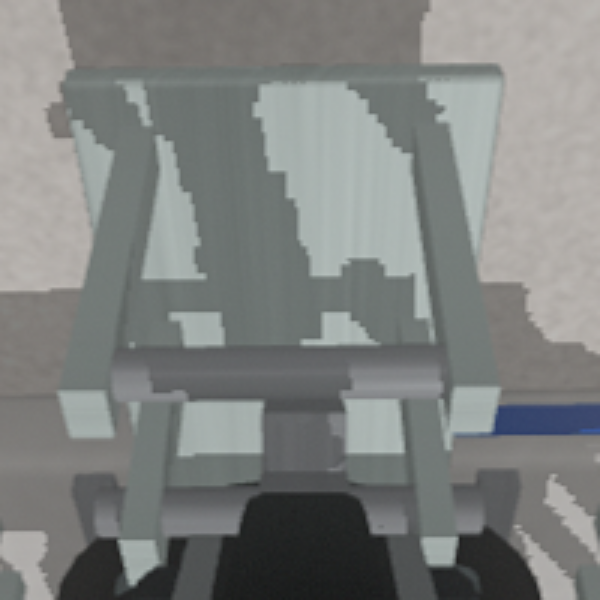

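>>> {"fn": "carry_out", "kwargs": {
  "series": [0, -0.004, -0.0025, 0, 0, 0, 0, -0.0085, -0.005, 0, 0, 0, 0, -0.0085, -0.005, 0, 0, 0]
}}

```text
clock: 12.6
tcp_pos: [0.499, 0.0582, 0.1795]
ee_rot: [[0.073, 0.859, 0.507], [0.997, -0.064, -0.035], [0.002, 0.508, -0.862]]
ft_force: [2.2, 0.9, 3.0]
finger_gap: 0.0213
```

```bash
python3 pull.py 0.01 30.5
```

```text
pin eff [0.5421 0.0551 0.1179]
clk 12.6 delta [0.0001, -0.0086, -0.0051] [0.0002, -0.002, -0.0008] rows 0.2 q [0.16, 0.19, 2.27, -0.64, 0.2, -0.73] F [2.2, 0.9, 3.0] gap 0.0213
```

>>> {"fn": "carry_out", "kwargs": {
  "series": [0, -0.004, -0.0025, 0, 0, 0, 0, -0.0085, -0.005, 0, 0, 0, 0, -0.0128, -0.0076, 0, 0, 0]
}}

```text
clock: 12.85
tcp_pos: [0.4848, 0.0593, 0.1798]
ee_rot: [[0.073, 0.859, 0.507], [0.997, -0.064, -0.035], [0.002, 0.508, -0.861]]
ft_force: [30.6, -3.0, -25.6]
finger_gap: 0.0212
```

```bash
python3 pull.py 0.01 30.5; python3 look.py 0 12;python3 - <<'E'
from h import *
im=optics.capture('scene'); cv2.imwrite('pics/s12b.png',cv2.resize(im[190:290,270:380,::-1],None,fx=6,fy=6,interpolation=cv2.INTER_CUBIC))
C=cam('scene')
for t in ["draw_pin","rest_bar","hook_seat"]:
        for d in finder.pinpoint('scene',t)[:2]: print(t,np.round(d['centre'],1),round(d['confidence'],2),onz(C,d['centre'],{'draw_pin':.12,'hook_seat':.12,'rest_bar':.137,'shield_edge':.182}.get(t,.1)).round(4))
E
```

```text
pin eff [0.528  0.0563 0.1182]
clk 12.85 delta [0.0002, -0.0085, -0.0051] [0.0011, -0.0022, -0.001] rows 0.2 q [0.17, 0.18, 2.29, -0.68, 0.19, -0.68] F [30.6, -3.0, -25.6] gap 0.0212
clk 12.85 delta [-0.0004, 0.1069, 0.0622] [-0.0774, -0.0022, -0.0011] rows 3.0 q [0.17, 0.18, 2.29, -0.68, 0.19, -0.68] F [30.6, -3.0, -25.6] gap 0.0212
F [12.84370946 -2.09688304 -7.41381982] b along [-0.0008  0.1126  0.0618]
pin pred [299.87515822 320.14050625] tips pred [192.48149272 320.96921909]
hook [238.4 320.4] 0.62 [0.5543 0.0541 0.12  ]
rest_bar [206.  564.8] 0.63 [0.5099 0.2025 0.137 ]
rest_bar [217.5 313.3] 0.62 [0.5092 0.0531 0.137 ]
draw_pin [228.  338.8] 0.71 [0.5738 0.0502 0.12  ]
rest_bar [212.5 362.3] 0.61 [0.5041 0.0565 0.137 ]
hook_seat [221.9 348.8] 0.76 [0.5412 0.0501 0.12  ]
hook_seat [293.4 265.8] 0.18 [0.8157 0.0944 0.12  ]
```

View pics/s12b.png

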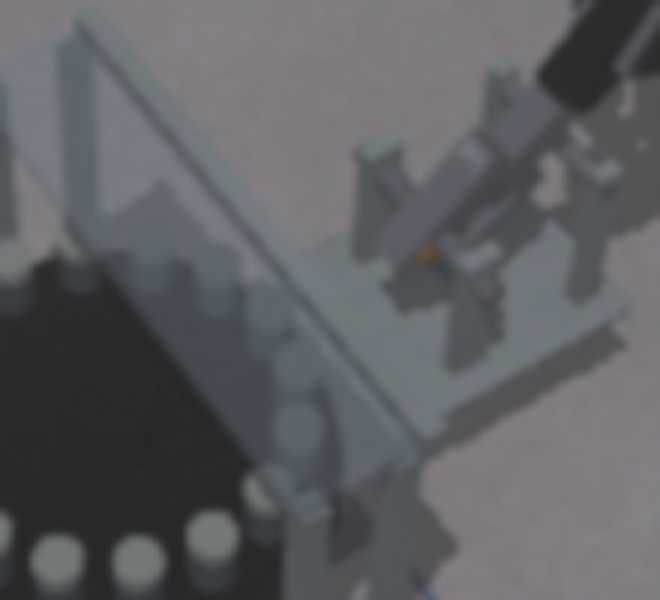

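View pics/w12.png

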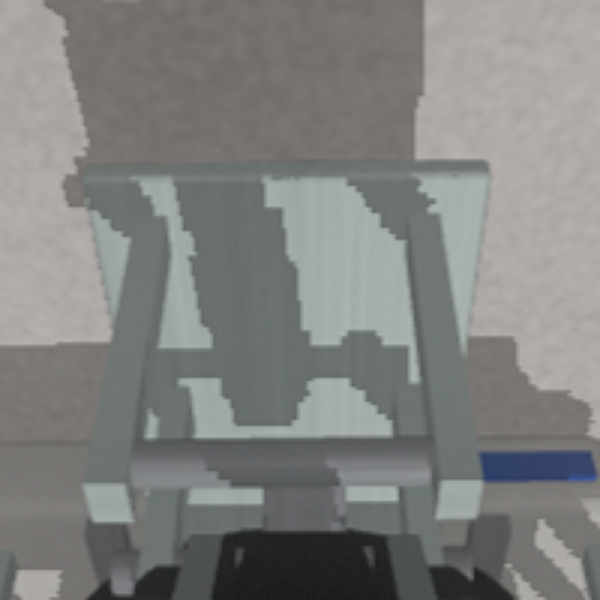

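Run:
```python
from h import *
s=bot.read_state();R=np.array(s['ee_rot']);p=np.array(s['tcp_pos']); print(p)
d=.020*np.array([.9973,-.0732,0])+np.array([0,0,-.016]); delta(p+d,Rdown(85.8,31))
```

```text
[0.48494849 0.05932216 0.17961122]
clk 13.3 delta [-0.0, 0.0091, 0.0239] [-0.0079, -0.0022, -0.0009] rows 0.6 q [0.17, 0.18, 2.29, -0.68, 0.19, -0.68] F [9.8, 0.4, -4.1] gap 0.0215
```

>>> {"fn": "carry_out", "kwargs": {
  "series": [0, 0.002, 0.005, 0, 0, 0, 0, 0.004, 0.01, 0, 0, 0, 0, 0.006, 0.015, 0, 0, 0, 0, 0.008, 0.02, 0, 0, 0, 0, 0.0085, 0.0225, 0, 0, 0]
}}

```text
clock: 13.72
tcp_pos: [0.5032, 0.0576, 0.1633]
ee_rot: [[0.074, 0.86, 0.505], [0.997, -0.064, -0.036], [0.001, 0.506, -0.862]]
ft_force: [-4.3, 0.4, 6.0]
finger_gap: 0.0209
```

Run:
```python
from h import *
delta([0,0,0],np.eye(3))
C=cam('wrist'); im=optics.capture('wrist'); cv2.imwrite('pics/w13.png',cv2.resize(im[60:260,220:420,::-1],None,fx=3,fy=3))
for d in finder.pinpoint('wrist','rest_bar')[:2]: print(d['centre'],d['confidence'],onz(C,d['centre'],.137))
im=optics.capture('scene'); cv2.imwrite('pics/s13b.png',cv2.resize(im[190:290,270:380,::-1],None,fx=6,fy=6,interpolation=cv2.INTER_CUBIC))
```

```text
clk 13.72 delta [-0.0947, -0.5118, -0.1112] [-1.9856, -1.8438, -0.5026] rows 22.1 q [0.16, 0.24, 2.27, -0.79, 0.16, -0.58] F [-4.3, 0.4, 6.0] gap 0.0209
[214.4, 313.1] 0.75 [0.50529774 0.05342613 0.137     ]
```

View pics/s13b.png

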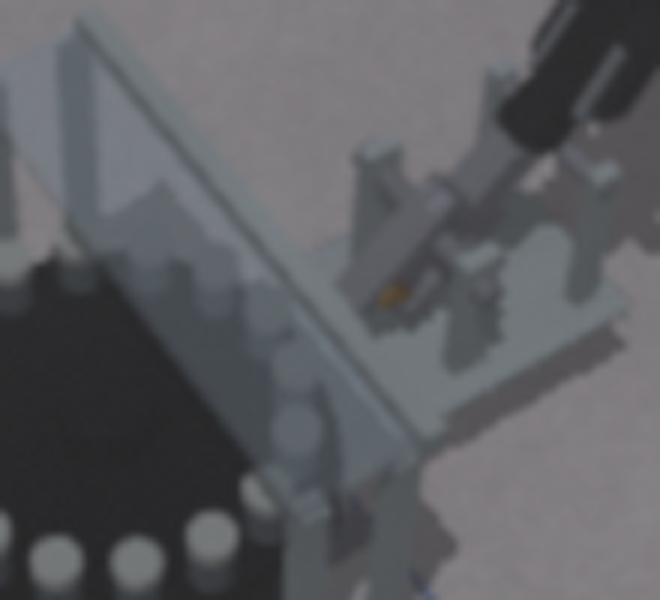

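View pics/w13.png

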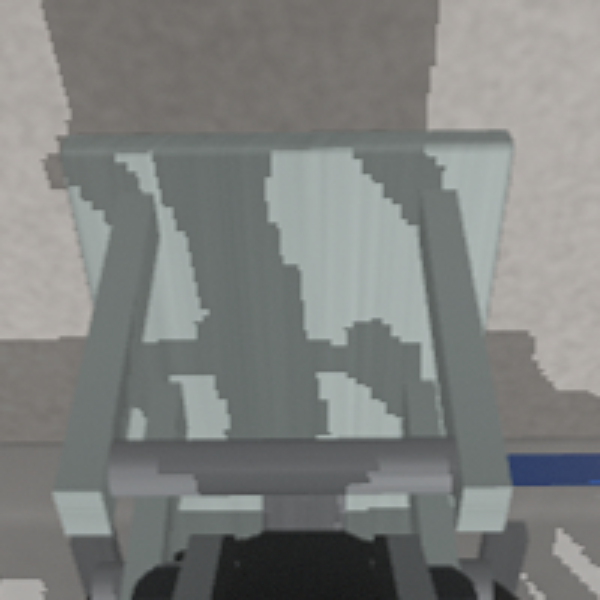

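>>> {"fn": "carry_out", "kwargs": {
  "series": [0, -0.004, -0.0025, 0, 0, 0, 0, -0.006, -0.0035, 0, 0, 0]
}}

```text
clock: 14.03
tcp_pos: [0.4978, 0.0588, 0.165]
ee_rot: [[0.073, 0.858, 0.509], [0.997, -0.064, -0.034], [0.003, 0.51, -0.86]]
ft_force: [9.1, -0.6, -0.5]
finger_gap: 0.0212
```

Run:
```python
from h import *
s=bot.read_state();R=np.array(s['ee_rot']);p=np.array(s['tcp_pos']);print(p,R@[0,0,-.1])
delta(p,R)
C=cam('wrist'); im=optics.capture('wrist'); cv2.imwrite('pics/w14.png',im[...,::-1])
im=optics.capture('scene'); cv2.imwrite('pics/s14b.png',cv2.resize(im[190:290,270:380,::-1],None,fx=6,fy=6,interpolation=cv2.INTER_CUBIC))
a=cv2.imread('pics/s12b.png').astype(int);b=cv2.imread('pics/s14b.png').astype(int)
cv2.imwrite('pics/diff.png',np.clip(np.abs(a-b)*4,0,255).astype(np.uint8))
delta(p,R)
```

```text
[0.49781085 0.05878095 0.16500337] [-0.0508671   0.00341696  0.08602826]
clk 14.03 delta [0.0, 0.0, 0.0] [0.0, 0.0, 0.0] rows 0.0 q [0.16, 0.23, 2.28, -0.82, 0.16, -0.55] F [9.1, -0.6, -0.5] gap 0.0212
clk 14.13 delta [-0.0001, -0.0001, 0.0003] [0.0003, -0.0001, 0.0002] rows 0.0 q [0.16, 0.23, 2.28, -0.82, 0.16, -0.55] F [3.3, 0.3, 2.6] gap 0.0211
```

View pics/s14b.png

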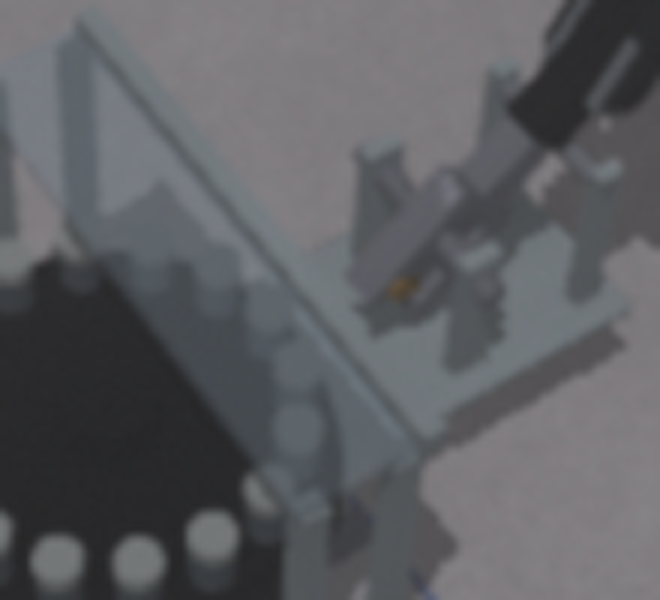

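View pics/diff.png

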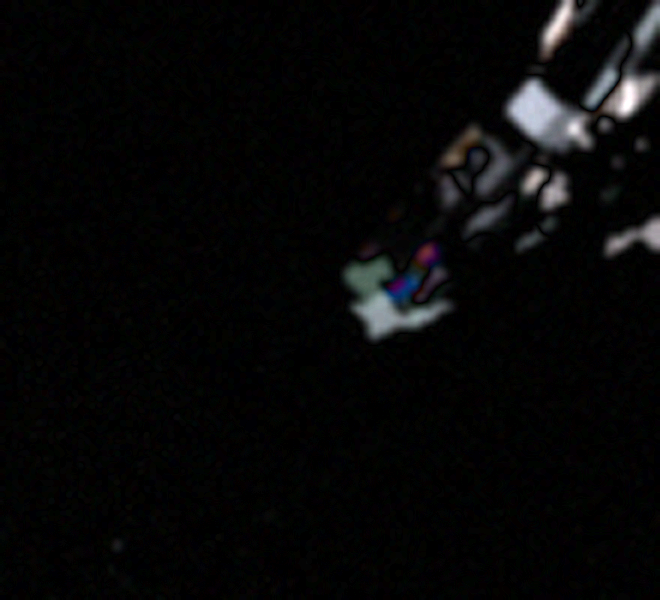

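View pics/w14.png

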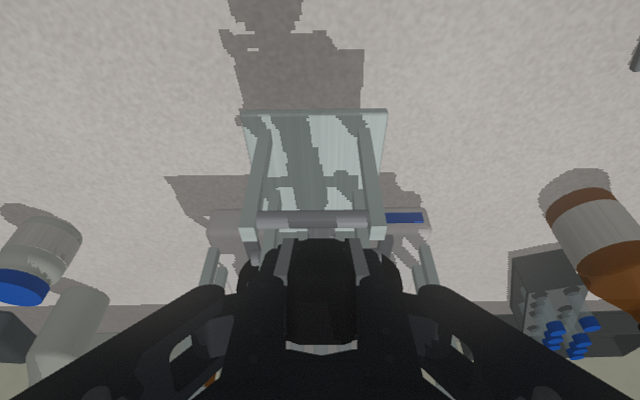

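>>> {"fn": "carry_out", "kwargs": {
  "series": [0, 0, 0, 0, 0, 0, 0, 0, 0, 0, 0, 0, 0, 0, 0, 0, 0, 0, 0, 0, 0, 0, 0, 0, 0, 0, 0, 0, 0, 0],
  "hand": 0.4
}}

```text
clock: 14.55
tcp_pos: [0.4972, 0.0588, 0.1649]
ee_rot: [[0.072, 0.858, 0.508], [0.997, -0.064, -0.034], [0.003, 0.509, -0.861]]
ft_force: [1.0, -0.4, -0.6]
finger_gap: 0.0596
```

Run:
```python
from h import *
s=bot.read_state();print(s['clock'],s['ft_force'].round(1) if hasattr(s['ft_force'],'round') else s['ft_force'],s['finger_gap'],s['tcp_pos'])
im=optics.capture('scene'); cv2.imwrite('pics/s15b.png',cv2.resize(im[170:290,270:390,::-1],None,fx=5,fy=5,interpolation=cv2.INTER_CUBIC))
im=optics.capture('wrist'); cv2.imwrite('pics/w15.png',im[...,::-1])
```

```text
14.55 [ 1.  -0.4 -0.6] 0.059615417425967904 [0.49722087 0.05875437 0.16494776]
```

View pics/s15b.png

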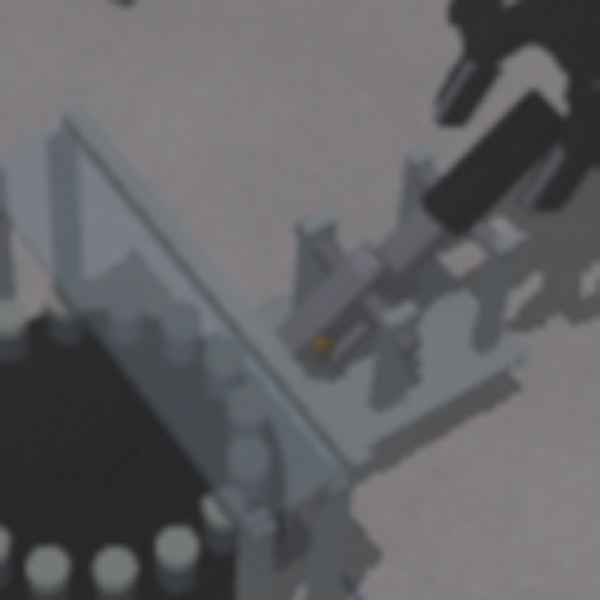

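View pics/w15.png

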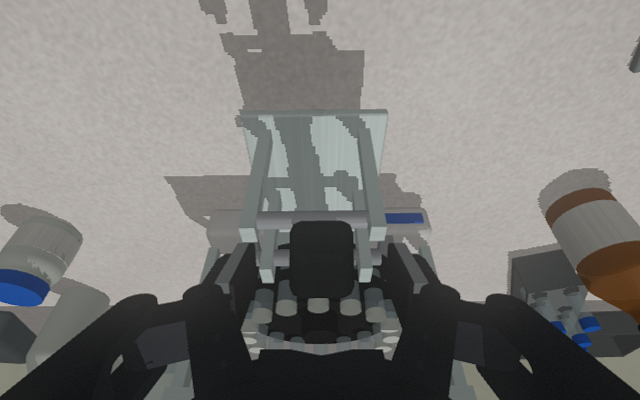

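>>> {"fn": "carry_out", "kwargs": {
  "series": [0, 0, -0.015, 0, 0, 0, 0, 0, -0.035, 0, 0, 0, 0, 0, -0.06, 0, 0, 0, 0, 0, -0.09, 0, 0, 0, 0, 0, -0.12, 0, 0, 0]
}}

```text
clock: 15.07
tcp_pos: [0.4351, 0.063, 0.2685]
ee_rot: [[0.072, 0.859, 0.507], [0.997, -0.064, -0.034], [0.003, 0.508, -0.862]]
ft_force: [0.2, -0.2, 0.4]
finger_gap: 0.0598
```

>>> {"fn": "carry_out", "kwargs": {
  "series": [0, 0, -0.01, 0, 0, 0, 0, 0, -0.01, 0, 0, 0, 0, 0, -0.01, 0, 0, 0]
}}

```text
clock: 15.32
tcp_pos: [0.4302, 0.0634, 0.2776]
ee_rot: [[0.072, 0.858, 0.508], [0.997, -0.064, -0.033], [0.004, 0.509, -0.861]]
ft_force: [0.0, -0.1, -0.1]
finger_gap: 0.0599
```

Run:
```python
from h import *
s=bot.read_state();print(s['clock'],s['ft_force'],s['tcp_pos'],s['joints'])
im=optics.capture('scene'); cv2.imwrite('pics/s16b.png',cv2.resize(im[170:290,270:390,::-1],None,fx=5,fy=5,interpolation=cv2.INTER_CUBIC)); cv2.imwrite('pics/s16.png',im[...,::-1])
C=cam('scene')
for t in ["draw_pin","rest_bar","hook_grip","hook_seat"]:
        for d in finder.pinpoint('scene',t)[:2]: print(t,np.round(d['centre'],1),round(d['confidence'],2),onz(C,d['centre'],{'draw_pin':.12,'hook_seat':.12,'rest_bar':.137,'hook_grip':.165}.get(t,.1)).round(4))
C=cam('wrist');im=optics.capture('wrist'); cv2.imwrite('pics/w16.png',im[...,::-1])
for t in ["draw_pin","rest_bar","hook_grip","hook_seat","hook"]:
        for d in finder.pinpoint('wrist',t)[:2]: print(t,np.round(d['centre'],1),round(d['confidence'],2),onz(C,d['centre'],{'draw_pin':.12,'hook_seat':.12,'rest_bar':.137,'hook_grip':.165}.get(t,.1)).round(4))
```

```text
15.3167 [ 0.01460722 -0.08001323 -0.1120382 ] [0.43019229 0.0634109  0.27757235] [ 0.21744932 -0.13060207  2.29112716 -0.31031233  0.48428326 -1.04157573]
draw_pin [230.2 340.1] 0.8 [0.5755 0.0573 0.12  ]
rest_bar [211.  359.5] 0.74 [0.5066 0.0487 0.137 ]
hook_grip [202.6 369.3] 0.75 [0.4869 0.0584 0.165 ]
hook_grip [224.3 314.1] 0.51 [0.6383 0.0322 0.165 ]
hook_seat [226.4 342.8] 0.73 [0.5625 0.0522 0.12  ]
draw_pin [207.2 321.1] 0.69 [0.5716 0.0536 0.12  ]
draw_pin [ 32.6 571.5] 0.45 [0.4007 0.2425 0.12  ]
rest_bar [174.3 314.4] 0.6 [0.5064 0.052  0.137 ]
hook_grip [188.6 321.2] 0.9 [0.4976 0.0589 0.165 ]
hook_seat [200.6 320.2] 0.57 [0.5609 0.0534 0.12  ]
hook_seat [180.9 510.3] 0.45 [0.5459 0.2489 0.12  ]
hook [208.4 318.4] 0.6 [0.596  0.0487 0.1   ]
```

View pics/s16b.png

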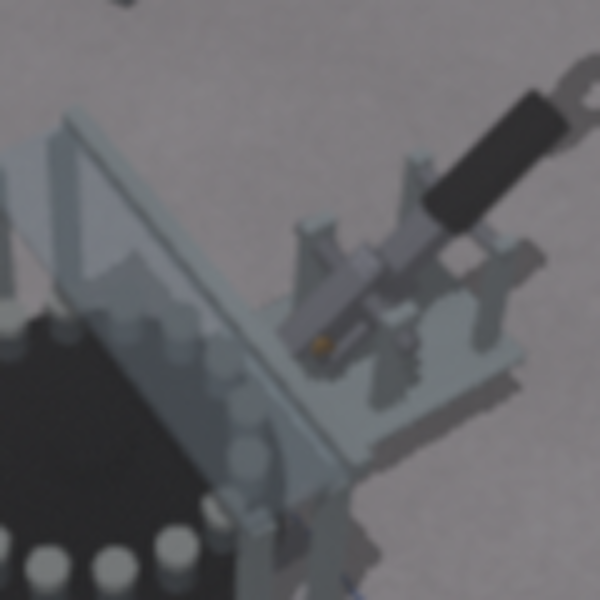

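View pics/w16.png

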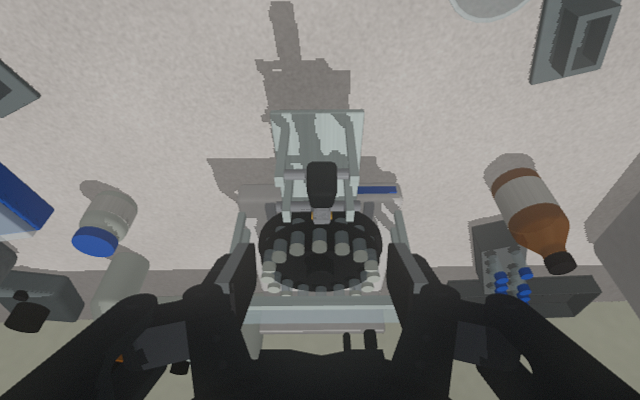

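View pics/s16.png

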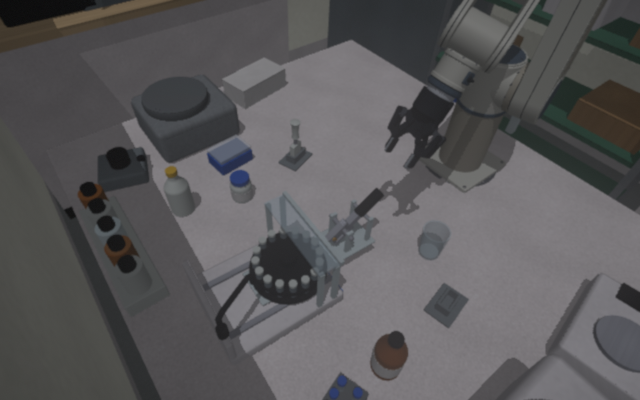

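Run:
```python
import cv2,numpy as np
b=cv2.imread('pics/s16.png'); b=cv2.resize(b[190:290,270:380],None,fx=6,fy=6,interpolation=cv2.INTER_CUBIC).astype(int)
a=cv2.imread('pics/s14b.png').astype(int); cv2.imwrite('pics/diff2.png',np.clip(np.abs(a-b)*4,0,255).astype(np.uint8))
```

```text
(no output)
```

View pics/diff2.png

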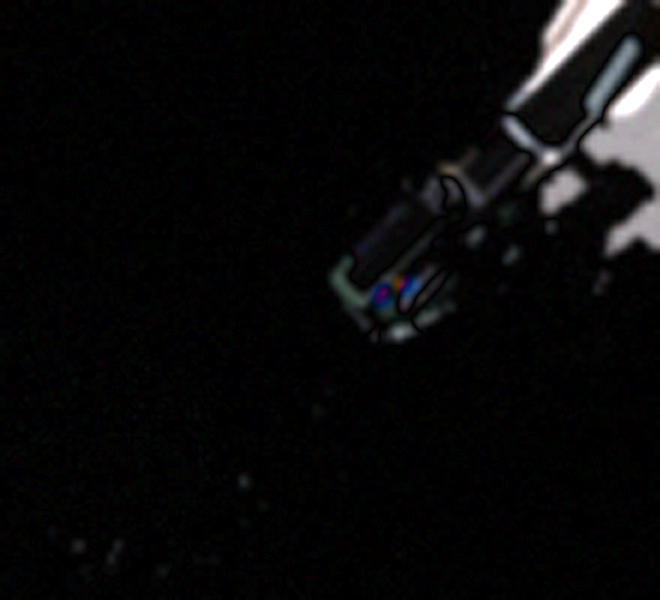

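Only the hook, the gripper and their shadows differ. The carriage has not moved since it met the front stop at about 30 N.

```bash
python3 -c "
from plant import close_job
print(close_job())"
```

```text
the job is handed in; nothing more can be done
None
```

I took the hook out of its stand, latched it on the draw pin, pulled the carriage fully out and let go. The hook now lies back on the rest bar, still on the pin. I handed in at about 16 s of the 48 s allowed; it reports no verdict.

What my last checks showed:
- **Latch:** The hook bottomed on the pin with about 13 N. Pulling on at the front stop then held it on the pin at about 40 N, which fits a shut latch. The brass latch also shows across the throat in the scene picture. There was no direct reading of the latch angle.
- **Carriage:** The pull met a hard stop. From the pictures I estimate about 98 mm of travel from home, with a few mm of uncertainty. The before-and-after scene pictures show no movement when I let go.
- **Clear of the robot:** The gripper was clear of everything, with the wrist force back to near 0 N. I never saw the gripper touch the sample changer.
- **Bench:** The bottle, jar, beaker, tip box and pusher are all standing where they were in the last picture.

**What disagreed:**
- Some network readings of the rest bar and pin differed by 3 to 8 mm between cameras.
- I pulled about 25 mm past the stop, so the hook turned in the grip to about 50° lean. I slid it back down onto the pin before letting go.

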